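Stand up the fallen spray can and snap its cap on

ROBOT

A 7-joint arm with a two-finger parallel gripper is mounted at the origin on the work surface. World frame = base frame: x ahead of the robot, y to its left, z up, the work surface at z = 0. Lengths are in m, angles in rad, forces in N, time in s.
With the tool pointing down it reaches from about 0.4 to 0.85 m from the base axis. Payload 4.5 kg.
Tool frame: the origin (TCP) lies on the mounting face of the last link; the fingertips stand 166 mm ahead of it and the grasp point (between the pads) lies 147 mm ahead of it; y points along the fingers, z is the direction in which the jaws open and shut, and the axes are right-handed (so a half turn about y gives the same grasp; the last joint's range is limited). The gripper opens to 88 mm and grips with 3 to 60 N. Pads are 18 mm wide; open, the fingers measure 123 mm over their backs; the gripper's body (75 mm by 187 mm) begins 45 mm behind the grasp point.
Start: joints at [-1.201, 0.689, -0.195, 1.565, 0.157, 0.902, -0.215], TCP at [0.206, 0.59, 0.405] pointing down, gripper open.
Joint ranges: [-3.01, 3.01], [-0.46, 2.08], [-1.47, 1.51], [0.13, 2.56], [-1, 4.14], [0.04, 2.09], [-2.66, 2.66]. Speed limits (rad/s): [2.57, 2.57, 3.14, 3.14, 3.14, 3.14, 3.14].

INTERFACE

Orientations are given as a unit quaternion [x, y, z, w].
In Python, from plant import r gives the robot as it stands.
- The arm moves only by the tool arm_command, never from a script. Its argument "deltas" is a list of rows, each an object of numbers: "dx", "dy", "dz": the shift along the tool's x, y, z each as a share of 1000 mm, from -1 to 1; "wx", "wy", "wz": the turn, a rotation vector about the tool's x, y, z each as a share of 45 degrees, from -1 to 1. In form: [{"dx": .., "dy": .., "dz": .., "wx": .., "wy": .., "wz": ..}, ...]. A call has exactly 5 rows; each row is the pose to reach, as a shift and turn from the pose commanded when the call began, along the tool's axes at that moment; what a row does not reach only later rows make up. A row lasts 1/10 s, in which the tool goes at most 50 mm and 8.59 degrees, less where a joint would pass 70% of its speed; a pose out of reach is approached as far as the arm can. A call with a number of a shift or a turn outside -1 to 1 is refused whole. A call with a gripper value outside its range is refused whole. "claw" is the opening, from -1 (shut) to 1 (fully open), set as the call begins (left out, the last holds). The fingers move at their own pace and stop on an object; "grip_force" is the grip in N (left out, the last holds). Time passes only in rows, so rows that repeat a pose let the fingers close, or fill a call up. It gives the time, the measured TCP pose, the force and the opening at its end, in the units of the state.
- r.get_state(): the state, without advancing time (a new reading comes with each control period).
- r.snapshot(name): name is "scene" or "top"; returns the picture (384x512x3 uint8, red, green, blue); there is no depth.
- r.get_calibration(name): a dict with "vertical_fov" (degrees; the focal length in pixels is half the picture's height over the tangent of half this angle, whatever the lens; pixels are square), "cx", "cy" (the principal point, pixels), "R" (3x3) and "t" (3): a world point X has camera coordinates R X + t. Camera axes: x right, y down, z forward; pixel columns grow to the right and rows downward; lengths in m; the calibration is good to about 2 mm. A picture is of the moment at which its call begins. get_calibration takes no time and is no camera call.
- r.finish_job(): hands the job in, once; it reports no verdict.
The state is a dict: "clock": time; "q": joint angles; "qd": joint speeds; "joint_torque": joint torques, N m; "tool_pos": TCP position; "eef_rot": TCP orientation; "contact_force": force on the tool from outside, world axes, zero at the start; "moment": the same for the moment, N m; "opening": opening from 0.0 (shut) to 1.0 (fully open).
Only numpy, scipy, OpenCV 4.12 (cv2) and the standard library are available. Lean on these libraries where they do the work, as an engineer would, in place of code of your own. Each camera call takes 0.05 s, during which the arm holds its last target.

TASK

The spray can of steel polish has fallen over on the worktop. Stand it upright on the worktop and let go of it, then push its red cap down over the valve until it clicks fully home, and keep pressing: finish with the hand on the cap, still pushing it firmly down. Do not disturb the mug, the jar or the potted plant.

Things in the scene. Friction and masses are not known exactly. Their poses are not given: they have to be found in the camera images.
- worktop: the black laminate worktop, flat, top at height 0
- can: blue-green aerosol can lying on its side at the start, 140 to 280 g. Round body 52 mm in diameter, 120 mm long; pale shoulder; metal valve curl 33 mm in diameter, 131 to 140 mm from the base; white spray button 12 mm in diameter; 151 mm long in all. Origin: centre of its underside; z axis runs from base to spray button (up when it stands)
- can_seat (a point): point on the can's axis 122.6 mm above its base: where the cap's mouth (origin of cap) rests on the shoulder when fully home. Going on, the ribs first touch with the mouth about 8 mm above it, resistance climbs to roughly 6 to 14 N, drops suddenly to nothing (the click) about 4 mm above it; then the cap meets the rigid shoulder and resists again
- cap: red plastic cap, a closed round cup standing mouth down on the worktop, 40 g. 50 mm outside diameter, 40 mm tall, wall 2.5 mm. Origin: centre of its open mouth; z axis points to the closed top. Eight small sprung ribs inside snap over the can's valve curl; the cap centres itself when set on within 2 mm of the can's axis
- cap_top (a point): centre of the cap's flat closed top, 40 mm above its mouth
- mug: blue mug, 80 mm in diameter, 92 mm tall, handle on one side; bystander, origin at the centre of its underside
- jar: amber glass jar with black lid, 68 mm in diameter, 90 mm tall; bystander, origin at the centre of its underside
- plant: small plant in a terracotta pot, 86 mm in diameter, 75 mm to the rim and about 150 mm with leaves; bystander, origin at the centre of its underside
There are look-alikes about, which are no part of the job. Of the things like the cap, leave any that is purple; of the rest the larger one is meant. What is shaped like the can but orange is not meant.

How it is judged:
By the outcome, as a careful person would: the job done as asked, in the order asked, and still so for the second after the job is handed in, while the arm keeps its last pose, push and grip.
It also fails if it takes over 69 s, if anything falls off the work surface, if the arm or the gripper's body presses on something with over 40 N, if the wrist force passes 120 N, or if a joint passes its speed limit or range.

## Working session

There is one attempt and no reset: what is moved stays moved. The work goes in short steps, Python scripts to look and compute and a tool call to move; the robot and the scene stay as the last step left them, time stands still between calls to the robot, and variables do not carry over. Pictures are saved under pics/ and viewed, and the job is handed in when it is done.

Besides the shell and the picture viewer there is one more tool, called after "Call:" as a command line: name --argument value ..., lists and objects as JSON in quotes. arm_command: Moves the arm, as the interface text tells. Shift numbers are shares of 1000 mm and turn numbers shares of 45 degrees, none past 1 either way. Its arguments: {"type":"object","properties":{"deltas":{"type":"array","items":{"type":"object","properties":{"dx":{"type":"number","minimum":-1,"maximum":1},"dy":{"type":"number","minimum":-1,"maximum":1},"dz":{"type":"number","minimum":-1,"maximum":1},"wx":{"type":"number","minimum":-1,"maximum":1},"wy":{"type":"number","minimum":-1,"maximum":1},"wz":{"type":"number","minimum":-1,"maximum":1}}}},"claw":{"type":"number"},"grip_force":{"type":"number"}},"required":["deltas"]}

```bash
ls; mkdir -p pics
python3 - <<'E'
from plant import r
import cv2
print(r.get_state())
for n in("scene","top"):
    cv2.imwrite(f"pics/{n}0.png",r.snapshot(n)[:,:,::-1]); print(n,r.get_calibration(n))
E
```

```text
pics
{'clock': 0.0, 'q': array([-1.20120448,  0.68995786, -0.19449715,  1.56635525,  0.15727724,
        0.90251858, -0.21508967]), 'qd': array([-0.00027845,  0.00063913,  0.00113571, -0.00102616,  0.00066653,
       -0.0013359 ,  0.0015728 ]), 'joint_torque': array([ 1.13079039e-07, -5.27566767e+01, -1.26690120e+00, -1.53438127e+01,
       -5.25796157e-02,  6.39737671e-03,  1.73513486e-04]), 'tool_pos': array([0.20586779, 0.58976271, 0.40392264]), 'eef_rot': array([ 0.69781899, -0.11820174,  0.11807677, -0.69651625]), 'contact_force': array([-1.10037782,  0.52533909,  0.64301402]), 'moment': array([-0.02783821,  0.03227432, -0.01381088]), 'opening': 0.9998267904079325}
scene {'vertical_fov': 42.43103543024439, 'cx': 252.94531394421136, 'cy': 187.57987221551076, 'R': array([[-0.01600249,  0.99974959,  0.01564232],
       [ 0.58706033,  0.02205839, -0.80924261],
       [-0.80938501, -0.00376691, -0.58726631]]), 't': array([ 0.01196893, -0.26170653,  1.66667458])}
top {'vertical_fov': 52.8494337245639, 'cx': 255.1810096637951, 'cy': 195.80869247674306, 'R': array([[-0.01568176, -0.99987584,  0.00154275],
       [-0.9850187 ,  0.0151837 , -0.17177781],
       [ 0.17173305, -0.00421342, -0.98513451]]), 't': array([0.01080867, 0.52490093, 1.06036794])}
```

View pics/scene0.png

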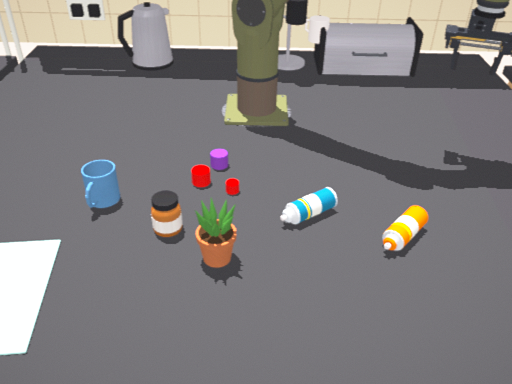

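View pics/top0.png

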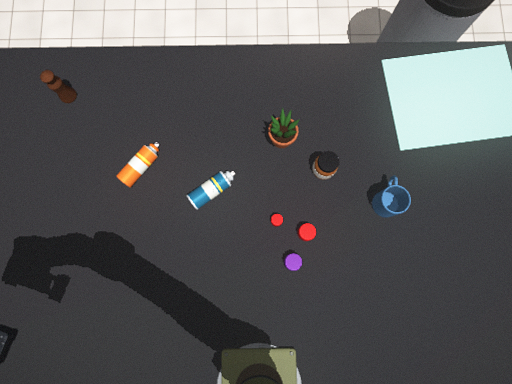

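The top view shows the blue-green can at (210,190) and its orange look-alike at (138,166). The caps are large red at (307,231), small red at (277,219) and purple at (293,262). I choose the blue-green can and the large red cap. Next I'll check that choice in a crop and measure positions.

```bash
cat > h.py <<'E'
import numpy as np, cv2
from plant import r
from scipy.spatial.transform import Rotation as Ro
C={n:r.get_calibration(n) for n in("scene","top")}
def ray(n,u,v):
    c=C[n]; f=192/np.tan(np.radians(c["vertical_fov"]/2))
    R=np.array(c["R"]);t=np.array(c["t"])
    d=R.T@np.array([(u-c["cx"])/f,(v-c["cy"])/f,1]); return -R.T@t,d/np.linalg.norm(d)
def onplane(n,u,v,z):
    o,d=ray(n,u,v); return o+d*(z-o[2])/d[2]
def proj(n,X):
    c=C[n]; f=192/np.tan(np.radians(c["vertical_fov"]/2)); p=np.array(c["R"])@X+c["t"]; return np.array([c["cx"]+f*p[0]/p[2],c["cy"]+f*p[1]/p[2]])
def tri(u1,u2):
    a,d=ray("scene",*u1);b,e=ray("top",*u2)
    s=np.linalg.lstsq(np.c_[d,-e],b-a,rcond=None)[0]; p=a+d*s[0];q=b+e*s[1]; return (p+q)/2,np.linalg.norm(p-q)
def blobs(im,lo,hi,amin=30):
    h=cv2.cvtColor(im,cv2.COLOR_RGB2HSV); m=cv2.inRange(h,np.array(lo),np.array(hi))
    k,l,s,c=cv2.connectedComponentsWithStats(m); return [(s[i].tolist(),c[i].round(1).tolist()) for i in range(1,k) if s[i,4]>=amin],l,m
E
python3 - <<'E'
from h import *
im={n:cv2.imread(f"pics/{n}0.png")[:,:,::-1].copy() for n in C}
for n in C:
    print(n)
    for nm,lo,hi in(("red",(0,230,120),(4,255,255)),("teal",(90,150,60),(106,255,255)),("purple",(125,100,60),(150,255,255)),("yellow",(24,150,120),(34,255,255))):
        print(nm,blobs(im[n],lo,hi)[0])
a=im["top"][150:275,180:330,::-1];b=im["scene"][140:230,180:350,::-1]
cv2.imwrite("pics/crop1.png",np.vstack([cv2.resize(a,(510,425),interpolation=0)[:330],cv2.resize(b,(510,270),interpolation=0)]))
E
```

```text
scene
red [([192, 165, 18, 22, 289], [200.4, 175.2]), ([227, 179, 11, 15, 137], [231.9, 185.8])]
teal [([314, 188, 21, 24, 278], [325.8, 198.3]), ([292, 200, 15, 22, 142], [301.0, 209.2])]
purple [([210, 149, 18, 21, 340], [218.8, 158.7])]
yellow [([403, 206, 21, 15, 166], [414.7, 211.9]), ([388, 222, 23, 14, 169], [400.1, 227.9])]
top
red []
teal [([213, 173, 16, 18, 125], [220.9, 181.0]), ([188, 186, 22, 22, 242], [198.8, 196.8])]
purple [([284, 253, 19, 18, 261], [292.8, 261.6])]
yellow []
```

View pics/crop1.png

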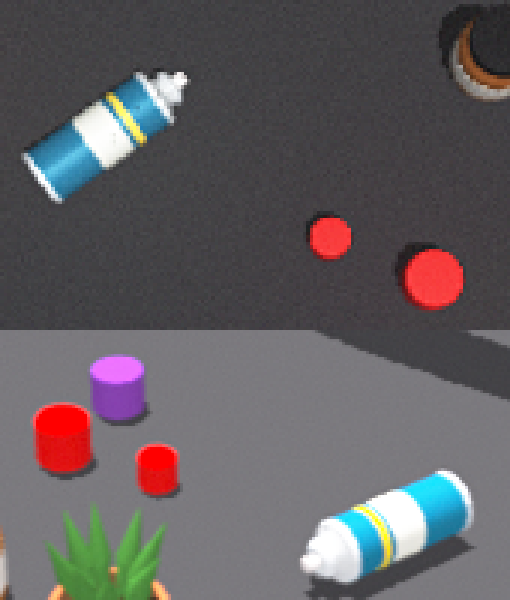

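The crop confirms the choice: the large red cap stands mouth down, and the can's nozzle points toward +x, −y. Next I'll measure exact poses.

Run:
```python
from h import *
im={n:cv2.imread(f"pics/{n}0.png")[:,:,::-1].copy() for n in C}
t=im["top"]; h=cv2.cvtColor(t,cv2.COLOR_RGB2HSV)
m=(cv2.inRange(h,np.array([0,120,150]),np.array([6,255,255]))|cv2.inRange(h,np.array([172,120,150]),np.array([180,255,255])))
k,l,s,c=cv2.connectedComponentsWithStats(m)
for i in range(1,k):
    if s[i,4]>60:
        e=cv2.fitEllipse(cv2.findContours((l==i).astype(np.uint8),0,1)[0][0]); print(s[i],c[i],e, onplane("top",*c[i],.04))
# scene
print("cap scene mid", onplane("scene",200.4,175.2,.02))
# can silhouette
for n,roi in(("top",(160,215,180,240)),("scene",(180,232,275,345))):
    a,b,cc,d=roi; g=im[n][a:b,cc:d].astype(int); 
    mk=((g.max(2)>105) ).astype(np.uint8)
    if n=="scene": mk=((g.max(2)>125)).astype(np.uint8)
    k,l,s,ce=cv2.connectedComponentsWithStats(mk); i=1+np.argmax(s[1:,4]); mk=(l==i).astype(np.uint8)
    ct=max(cv2.findContours(mk,0,1)[0],key=cv2.contourArea)
    rc=cv2.minAreaRect(ct); print(n,rc,s[i], cv2.boxPoints(rc)+[cc,a])
    if n=="top":
        ys,xs=np.nonzero(mk); P=np.array([onplane("top",x+cc,y+a,.026)[:2] for x,y in zip(xs,ys)])
        mu=P.mean(0);u=np.linalg.svd(P-mu,full_matrices=False)[2][0]
        if u[0]<0:u=-u
        q=(P-mu)@u; w=(P-mu)@np.array([-u[1],u[0]])
        print(mu,u,np.degrees(np.arctan2(u[1],u[0])),q.min(),q.max(),w.min(),w.max())
        # bodies: bin width profile
        for b0 in np.arange(q.min(),q.max(),.008):
            z=(q>=b0)&(q<b0+.008); print(round(b0,3),w[z].min().round(4),w[z].max().round(4))
```

```text
[271 214  12  12 120] [276.55833333 219.41666667] ((276.5523681640625, 219.4248046875), (11.446198463439941, 11.564471244812012), 90.07701873779297) [ 0.45681359 -0.05714379  0.04      ]
[299 223  17  18 241] [307.1120332  231.46887967] ((307.09808349609375, 231.46353149414062), (16.401798248291016, 16.93195343017578), 4.371723175048828) [ 0.42120829 -0.14278363  0.04      ]
cap scene mid [ 0.42282043 -0.14506679  0.02      ]
top ((32.35906219482422, 27.298660278320312), (18.43271827697754, 53.495845794677734), 55.00798034667969) [  6  11  50  39 852] [[185.16107559 195.08724976]
 [228.9865799  164.40939903]
 [239.5570488  179.5100708 ]
 [195.73154449 210.18791962]]
[0.5518721  0.13262383] [ 0.5800244 -0.8145991] -54.547741027382884 -0.07098055814076834 0.08486992885591894 -0.027454562488236908 0.027697120319663083
-0.071 -0.026 0.0268
-0.063 -0.0253 0.0247
-0.055 -0.025 0.0237
-0.047 -0.0243 0.0251
-0.039 -0.0246 0.0241
-0.031 -0.025 0.0248
-0.023 -0.026 0.0252
-0.015 -0.0271 0.0277
-0.007 -0.0274 0.0274
0.001 -0.0267 0.0271
0.009 -0.0254 0.0261
0.017 -0.0264 0.0275
0.025 -0.025 0.0247
0.033 -0.0236 0.0254
0.041 -0.0247 0.0259
0.049 -0.0275 0.0266
0.057 -0.0177 0.0147
0.065 -0.0164 0.0161
0.073 -0.0108 0.0074
0.081 -0.0045 0.0056
scene ((34.5, 25.5), (51.0, 69.0), 90.0) [   0    0   70   52 2499] [[275. 180.]
 [344. 180.]
 [344. 231.]
 [275. 231.]]
```

```bash
cat >> h.py <<'E'
def st():
    s=r.get_state(); R=Ro.from_quat(s["eef_rot"]).as_matrix(); return s,np.array(s["tool_pos"]),R
def show():
    s,p,R=st(); g=p+R[:,1]*.147
    print("t",round(s["clock"],2),"tcp",p.round(4),"grasp",g.round(4),"\nx",R[:,0].round(3),"y",R[:,1].round(3),"z",R[:,2].round(3),"\nq",np.array(s["q"]).round(3),"F",np.array(s["contact_force"]).round(1),"op",round(s["opening"],3))
def plan(gp,y,x,dist=.147):
    """deltas to put grasp point gp, approach y, tool x dir"""
    s,p,R=st(); y=np.array(y,float);y/=np.linalg.norm(y);x=np.array(x,float);x-=y*(x@y);x/=np.linalg.norm(x)
    Rn=np.c_[x,y,np.cross(x,y)]; t=np.array(gp)-y*dist
    d=R.T@(t-p); w=Ro.from_matrix(R.T@Rn).as_rotvec(degrees=True)/45
    print("d",d.round(4),"w",w.round(4),"rows by ang",np.linalg.norm(w)*45/8.59,"dist",np.linalg.norm(d)/.05)
E
python3 - <<'E'
from h import *
show()
u=np.array([.58,-.8146,0]);B=np.array([.5116,.189,.026])
G=B+u*.085
print(G)
for s in(1,-1): plan(G+[0,0,.12],[0,0,-1],s*u)
E
```

```text
t 0.1 tcp [0.2059 0.5898 0.404 ] grasp [0.2058 0.5896 0.257 ] 
x [ 0.944 -0.329  0.   ] y [-0.    -0.002 -1.   ] z [ 0.329  0.944 -0.002] 
q [-1.201  0.69  -0.195  1.566  0.157  0.903 -0.215] F [ 0.4 -0.  -0.4] op 1.001
[0.5609   0.119759 0.026   ]
d [ 0.4901  0.1116 -0.3267] w [0.0019 0.7847 0.0008] rows by ang 4.110738531082094 dist 11.98849352298763
d [ 0.4901  0.1116 -0.3267] w [ 1.0000e-03 -3.2153e+00 -2.5000e-03] rows by ang 16.843874821740137 dist 11.98849352298763
```

Call:
arm_command --deltas '[{"dx":0.05,"dy":0.0,"dz":-0.03,"wy":0.15},{"dx":0.09,"dy":0.0,"dz":-0.06,"wy":0.3},{"dx":0.13,"dy":0.0,"dz":-0.09,"wy":0.45},{"dx":0.17,"dy":0.0,"dz":-0.115,"wy":0.6},{"dx":0.21,"dy":0.0,"dz":-0.14,"wy":0.78}]' --claw 1

```text
invalid input at $.deltas[0]: expected keys dx, dy, dz, wx, wy, wz
```

Run:
```python
from h import *
show()
u=np.array([.58,-.8146,0]);B=np.array([.5116,.189,.026])
G=B+u*.085
plan(G+[0,0,.18],[0,0,-1],u)
```

```text
t 0.1 tcp [0.2059 0.5898 0.404 ] grasp [0.2058 0.5896 0.257 ] 
x [ 0.944 -0.329  0.   ] y [-0.    -0.002 -1.   ] z [ 0.329  0.944 -0.002] 
q [-1.201  0.69  -0.195  1.566  0.157  0.903 -0.215] F [ 0.4 -0.  -0.4] op 1.001
d [ 0.4901  0.0516 -0.3268] w [0.0019 0.7847 0.0008] rows by ang 4.110738531082094 dist 11.825222539500691
```

Call:
arm_command --deltas '[{"dx":0.49,"dy":0.05,"dz":-0.327,"wx":0,"wy":0.785,"wz":0},{"dx":0.49,"dy":0.05,"dz":-0.327,"wx":0,"wy":0.785,"wz":0},{"dx":0.49,"dy":0.05,"dz":-0.327,"wx":0,"wy":0.785,"wz":0},{"dx":0.49,"dy":0.05,"dz":-0.327,"wx":0,"wy":0.785,"wz":0},{"dx":0.49,"dy":0.05,"dz":-0.327,"wx":0,"wy":0.785,"wz":0}]' --claw 1

```text
clock: 0.6
tool_pos: [0.3567, 0.3896, 0.3833]
eef_rot: [0.628, -0.325, 0.325, -0.628]
contact_force: [1.5, 0.5, -0.6]
opening: 1.004
```

Run:
```python
from h import *
show()
u=np.array([.58,-.8146,0]);B=np.array([.5116,.189,.026])
G=B+u*.085
plan(G+[0,0,.18],[0,0,-1],u)
```

```text
t 0.6 tcp [0.3567 0.3896 0.3833] grasp [0.3568 0.3896 0.2363] 
x [ 0.577 -0.817  0.001] y [ 0. -0. -1.] z [ 0.817  0.577 -0.   ] 
q [-0.887  0.59  -0.048  1.885  0.044  0.667 -0.346] F [ 1.5  0.5 -0.6] op 1.004
d [0.3382 0.0305 0.011 ] w [ 0.0001 -0.0043  0.0007] rows by ang 0.023024061918883745 dist 6.795223587770754
```

Call:
arm_command --deltas '[{"dx":0.338,"dy":0.03,"dz":0.011,"wx":0,"wy":0,"wz":0},{"dx":0.338,"dy":0.03,"dz":0.011,"wx":0,"wy":0,"wz":0},{"dx":0.338,"dy":0.03,"dz":0.011,"wx":0,"wy":0,"wz":0},{"dx":0.338,"dy":0.03,"dz":0.011,"wx":0,"wy":0,"wz":0},{"dx":0.338,"dy":0.03,"dz":0.011,"wx":0,"wy":0,"wz":0}]'

```text
clock: 1.1
tool_pos: [0.5078, 0.1914, 0.3611]
eef_rot: [0.629, -0.324, 0.324, -0.628]
contact_force: [1.0, 1.3, -0.0]
opening: 0.999
```

Run:
```python
from h import *
show()
u=np.array([.58,-.8146,0]);B=np.array([.5116,.189,.026])
G=B+u*.085
plan(G+[0,0,.18],[0,0,-1],u)
```

```text
t 1.1 tcp [0.5078 0.1914 0.3611] grasp [0.5077 0.1914 0.2141] 
x [ 0.58  -0.815 -0.   ] y [-0.001  0.    -1.   ] z [ 0.815  0.58  -0.   ] 
q [-0.387  0.64  -0.095  1.864  0.094  0.642  0.079] F [ 1.   1.3 -0. ] op 0.999
d [0.0892 0.008  0.0017] w [ 0.0005 -0.     -0.0004] rows by ang 0.003375697389911744 dist 1.7917160411851196
```

```bash
cat > kin.py <<'E'
import numpy as np, itertools
from scipy.optimize import least_squares
from scipy.spatial.transform import Rotation as Ro
Rz=lambda a:Ro.from_euler('z',a).as_matrix(); Ry=lambda a:Ro.from_euler('y',a).as_matrix()
def fk(q,P,S):
    d1,d3,a3,d5,a5,d7,a7,o=P; s1,s3,s5,s7=S
    R=Rz(s1*q[0]); p=np.array([0,0,d1])
    R=R@Ry(q[1])@Rz(s3*q[2]); p=p+R@[a3,0,d3]
    R=R@Ry(q[3])@Rz(s5*q[4]); p=p+R@[a5,0,d5]
    R=R@Ry(q[5])@Rz(s7*q[6]); p=p+R@[a7,0,d7]
    return p,R@Rz(o)   # R[:,2] = approach; x = tool x up to o
D=[([-1.20120448,.68995786,-.19449715,1.56635525,.15727724,.90251858,-.21508967],[.20586779,.58976271,.40392264],[0.944,-0.329,0]),
([-.887,.59,-.048,1.885,.044,.667,-.346],[.3567,.3896,.3833],[.577,-.817,0.001]),
([-.387,.64,-.095,1.864,.094,.642,.079],[.5078,.1914,.3611],[.58,-.815,0])]
E
cat > fit.py <<'E'
from kin import *
best=[]
for S in itertools.product((1,-1),repeat=4):
    def f(P):
        e=[]
        for q,p,x in D:
            pp,R=fk(q,P,S); e+=list(pp-p)+list(.2*(R[:,0]-x))
        return np.array(e+list(1e-3*np.array(P[:7])*[1,1,10,1,10,1,10]))
    for o in(0,1.57,3.14,-1.57):
        z=least_squares(f,[.34,.35,0,.35,0,.1,0,o]); best.append((z.cost,S,z.x.round(4),np.abs(f(z.x)[:-7]).max()))
best.sort(key=lambda b:b[0])
for b in best[:4]: print(b)
E
python3 fit.py
```

```text
(np.float64(0.0008546520271973587), (-1, -1, -1, -1), array([ 5.5146,  0.8858, -0.2455,  0.2828, -0.0151,  5.7889, -0.0378,
        4.7122]), np.float64(0.029710760678337694))
(np.float64(0.0008546520271973771), (-1, -1, -1, -1), array([ 5.5146,  0.8858, -0.2455,  0.2828, -0.0151,  5.7889, -0.0378,
       -1.571 ]), np.float64(0.029710761181230533))
(np.float64(0.0008546520271973806), (-1, -1, -1, -1), array([ 5.5146,  0.8858, -0.2455,  0.2828, -0.0151,  5.7889, -0.0378,
       -1.571 ]), np.float64(0.029710759267610215))
(np.float64(0.0008546520271987188), (-1, -1, -1, -1), array([ 5.5146,  0.8858, -0.2455,  0.2828, -0.0151,  5.789 , -0.0378,
       -1.571 ]), np.float64(0.02971074831681972))
```

Run:
```python
from h import *
u=np.array([.58,-.8146,0])
a=np.radians(60)
plan([.54,.12,.2],u*np.sin(a)-np.array([0,0,1])*np.cos(a),u)
```

```text
d [-0.0504  0.0876 -0.0151] w [ 5.0000e-04  2.0000e-04 -1.3337e+00] rows by ang 6.986883946581377 dist 2.0436362676075928
```

Call:
arm_command --deltas '[{"dx":-0.02,"dy":0.01,"dz":0,"wx":0,"wy":0,"wz":-0.19},{"dx":-0.03,"dy":0.02,"dz":0,"wx":0,"wy":0,"wz":-0.38},{"dx":-0.04,"dy":0.04,"dz":0,"wx":0,"wy":0,"wz":-0.57},{"dx":-0.05,"dy":0.05,"dz":0,"wx":0,"wy":0,"wz":-0.76},{"dx":-0.05,"dy":0.06,"dz":0,"wx":0,"wy":0,"wz":-0.95}]'

```text
clock: 1.6
tool_pos: [0.4771, 0.2358, 0.3011]
eef_rot: [0.703, -0.07, 0.531, -0.467]
contact_force: [-0.0, -0.3, -2.5]
opening: 0.998
```

Run:
```python
from h import *
show()
s=r.get_state();print(list(map(float,s["q"])))
```

```text
t 1.6 tcp [0.4771 0.2358 0.3011] grasp [0.5356 0.1545 0.1935] 
x [ 0.426 -0.595  0.682] y [ 0.398 -0.553 -0.732] z [0.813 0.583 0.001] 
q [-1.13   0.923  0.677  2.008  0.564  0.432 -0.573] F [-0.  -0.3 -2.5] op 0.998
[-1.1304342019256823, 0.9230350349856645, 0.6768785968135386, 2.0081041899524976, 0.5641924927605698, 0.43247045861034544, -0.5725705554649566]
```

```bash
cat >> kin.py <<'E'
D.append(([-1.1304342,.923035,.6768786,2.0081042,.5641925,.4324705,-.5725706],[.4771,.2358,.3011],[.426,-.595,.682]))
E
python3 fit.py
```

```text
(np.float64(0.001630254285660238), (-1, -1, -1, -1), array([ 0.3316,  0.7383, -0.2155,  0.3614, -0.0134,  0.4145, -0.0432,
       -1.571 ]), np.float64(0.0328896489427386))
(np.float64(0.0016302542856602418), (-1, -1, -1, -1), array([ 0.3316,  0.7383, -0.2155,  0.3614, -0.0134,  0.4145, -0.0432,
       -1.571 ]), np.float64(0.03288964973983166))
(np.float64(0.001630254285660243), (-1, -1, -1, -1), array([ 0.3316,  0.7383, -0.2155,  0.3614, -0.0134,  0.4145, -0.0432,
        4.7122]), np.float64(0.032889649278768585))
(np.float64(0.0016302542856602438), (-1, -1, -1, -1), array([ 0.3316,  0.7383, -0.2155,  0.3614, -0.0134,  0.4145, -0.0432,
       -1.571 ]), np.float64(0.03288964886244594))
```

```bash
python3 - <<'E'
s=open('kin.py').read()
s=s.replace("d1,d3,a3,d5,a5,d7,a7,o=P","d1,d3,a3,d5,a5,d7,a7,o,b4,e1,y2=P").replace("p=np.array([0,0,d1])","p=R@[e1,y2,d1]").replace("R=R@Ry(q[3])@Rz","R=R@Ry(q[3]); p=p+R@[b4,0,0]; R=R@Rz")
open('kin.py','w').write(s)
f=open('fit.py').read()
f=f.replace("list(1e-3*np.array(P[:7])*[1,1,10,1,10,1,10])","list(3e-4*np.delete(P,7)*[1,1,10,1,10,1,10,10,10,10])").replace("[:-7]","[:-10]").replace("0,o]","0,o,0,0,0]")
f+="""
z=best[0]
for q,p,x in D:
    pp,R=fk(q,z[2],z[1]); print(pp-p,R[:,0]-x,R[:,2])
"""
open('fit.py','w').write(f)
E
python3 fit.py
```

```text
(np.float64(2.069603841537613e-06), (-1, -1, -1, -1), array([ 4.1220e-01,  5.5820e-01, -2.9100e-02,  3.3990e-01, -4.4200e-02,
        2.2970e-01,  5.0000e-04,  4.7122e+00,  6.6000e-02,  4.9100e-02,
       -4.5900e-02]), np.float64(0.0014132713247325679))
(np.float64(2.0696038415377773e-06), (-1, -1, -1, -1), array([ 4.122e-01,  5.582e-01, -2.910e-02,  3.399e-01, -4.420e-02,
        2.297e-01,  5.000e-04, -1.571e+00,  6.600e-02,  4.910e-02,
       -4.590e-02]), np.float64(0.0014132712695982264))
(np.float64(2.0696038415378358e-06), (-1, -1, -1, -1), array([ 4.122e-01,  5.582e-01, -2.910e-02,  3.399e-01, -4.420e-02,
        2.297e-01,  5.000e-04, -1.571e+00,  6.600e-02,  4.910e-02,
       -4.590e-02]), np.float64(0.0014132711882942628))
(np.float64(2.0696038415379323e-06), (-1, -1, -1, -1), array([ 4.122e-01,  5.582e-01, -2.910e-02,  3.399e-01, -4.420e-02,
        2.297e-01,  5.000e-04, -1.571e+00,  6.600e-02,  4.910e-02,
       -4.590e-02]), np.float64(0.0014132710102181534))
[ 1.97567927e-04  7.27951247e-05 -2.70779366e-04] [ 0.00023469 -0.00027319  0.00013321] [-4.82058276e-04 -1.78692361e-03 -9.99998287e-01]
[ 9.19937180e-05  4.83303975e-04 -1.18730544e-03] [ 0.00048597  0.00059945 -0.0006911 ] [ 7.70382907e-04  1.66561419e-04 -9.99999689e-01]
[-0.00060195 -0.00011284  0.00131095] [-0.00072351 -0.00013099 -0.00045844] [-3.08988109e-04  3.42834717e-04 -9.99999893e-01]
[ 8.23416275e-05 -3.15135895e-05 -2.56094093e-04] [-6.03507706e-05  3.91081633e-05 -3.86508057e-04] [ 0.39805425 -0.55330921 -0.7317115 ]
```

```bash
cat > ik.py <<'E'
from kin import *
P=[.4122,.5582,-.0291,.3399,-.0442,.2297,.0005,-1.571,.066,.0491,-.0459];S=(-1,-1,-1,-1)
lo=np.array([-3.01,-.46,-1.47,.13,-1,.04,-2.66]);hi=np.array([3.01,2.08,1.51,2.56,4.14,2.09,2.66])
def ik(gp,tilt,head,q0):
    h=np.array([np.cos(head),np.sin(head),0]); y=h*np.sin(tilt)-np.array([0,0,np.cos(tilt)]); x=h*np.cos(tilt)+np.array([0,0,np.sin(tilt)])
    p=np.array(gp)-.147*y
    def f(q):
        pp,R=fk(q,P,S); return np.r_[5*(pp-p),R[:,0]-x,R[:,2]-y,.002*(q-q0)]
    z=least_squares(f,np.clip(q0,lo+.02,hi-.02),bounds=(lo+.01,hi-.01)); return z.x,np.abs(f(z.x)[:9]).max()
E
python3 - <<'E'
from ik import *
q0=np.array(D[-1][0])
for gp in([.54,.15,.085],[.6,.15,.085],[.6,.05,.085],[.65,.15,.085]):
  for hd in(-90,-70,-55,-40,-20,0,20):
    out=[]
    for t in(50,60,70):
        q,e=ik(gp,np.radians(t),np.radians(hd),q0); out.append((t,round(e,3),q.round(2).tolist() if t==60 else ''))
    print(gp,hd,out)
E
```

```text
[0.54, 0.15, 0.085] -90 [(50, np.float64(0.0), ''), (60, np.float64(0.0), [-1.02, 1.38, 0.6, 1.38, 0.19, 1.18, -0.79]), (70, np.float64(0.0), '')]
[0.54, 0.15, 0.085] -70 [(50, np.float64(0.0), ''), (60, np.float64(0.0), [-1.18, 1.35, 0.66, 1.69, 0.36, 0.77, -0.8]), (70, np.float64(0.0), '')]
[0.54, 0.15, 0.085] -55 [(50, np.float64(0.0), ''), (60, np.float64(0.0), [-1.3, 1.4, 0.79, 1.92, 0.51, 0.39, -0.85]), (70, np.float64(0.0), '')]
[0.54, 0.15, 0.085] -40 [(50, np.float64(0.0), ''), (60, np.float64(0.0), [-1.22, 1.33, 0.6, 2.04, 1.58, 0.45, -1.75]), (70, np.float64(0.0), '')]
[0.54, 0.15, 0.085] -20 [(50, np.float64(0.0), ''), (60, np.float64(0.0), [-0.9, 1.42, 0.07, 2.24, 2.15, 1.22, -2.11]), (70, np.float64(0.0), '')]
[0.54, 0.15, 0.085] 0 [(50, np.float64(0.0), ''), (60, np.float64(0.0), [-0.66, 1.72, -0.07, 2.46, 2.5, 1.94, -2.13]), (70, np.float64(0.0), '')]
[0.54, 0.15, 0.085] 20 [(50, np.float64(0.0), ''), (60, np.float64(0.005), [0.07, 2.07, -1.26, 2.44, 3.2, 2.08, -0.07]), (70, np.float64(0.123), '')]
[0.6, 0.15, 0.085] -90 [(50, np.float64(0.0), ''), (60, np.float64(0.0
[... 2308 characters left out ...]
oat64(0.0), ''), (60, np.float64(0.0), [-1.13, 1.38, 0.77, 1.69, 0.54, 0.51, -0.74]), (70, np.float64(0.0), '')]
[0.65, 0.15, 0.085] -40 [(50, np.float64(0.0), ''), (60, np.float64(0.0), [-1.24, 1.47, 1.0, 1.91, 0.99, 0.05, -1.1]), (70, np.float64(0.0), '')]
[0.65, 0.15, 0.085] -20 [(50, np.float64(0.0), ''), (60, np.float64(0.0), [-0.75, 1.29, 0.13, 2.02, 2.21, 1.03, -1.81]), (70, np.float64(0.0), '')]
[0.65, 0.15, 0.085] 0 [(50, np.float64(0.0), ''), (60, np.float64(0.0), [-0.48, 1.4, -0.05, 2.17, 2.69, 1.45, -1.73]), (70, np.float64(0.0), '')]
[0.65, 0.15, 0.085] 20 [(50, np.float64(0.0), ''), (60, np.float64(0.0), [-0.15, 1.42, -0.19, 2.19, 3.19, 1.49, -1.32]), (70, np.float64(0.0), '')]
```

Run:
```python
from h import *
u=np.array([.58,-.8146,0]);a=np.radians(25)
y=-u*np.sin(a)-np.array([0,0,1])*np.cos(a); G=np.array([.5626,.1173,.03])
plan(G-y*.09,y,u)
```

```text
d [ 0.1418  0.2091 -0.    ] w [-0.0024  0.0044  1.5104] rows by ang 7.912660735618784 dist 5.0527072551567835
```

Call:
arm_command --deltas '[{"dx":0.02,"dy":0.02,"dz":0,"wx":0,"wy":0,"wz":0.19},{"dx":0.045,"dy":0.04,"dz":0,"wx":0,"wy":0,"wz":0.38},{"dx":0.07,"dy":0.065,"dz":0,"wx":0,"wy":0,"wz":0.57},{"dx":0.09,"dy":0.09,"dz":0,"wx":0,"wy":0,"wz":0.76},{"dx":0.11,"dy":0.12,"dz":0,"wx":0,"wy":0,"wz":0.95}]'

```text
clock: 2.1
tool_pos: [0.5677, 0.1092, 0.2893]
eef_rot: [0.645, -0.294, 0.352, -0.612]
contact_force: [-0.1, -0.3, -0.6]
opening: 0.999
```

Run:
```python
from h import *
show()
u=np.array([.58,-.8146,0]);a=np.radians(25)
y=-u*np.sin(a)-np.array([0,0,1])*np.cos(a); G=np.array([.5626,.1173,.03])
plan(G-y*.09,y,u)
```

```text
t 2.1 tcp [0.5677 0.1092 0.2893] grasp [0.5752 0.0976 0.1429] 
x [ 0.579 -0.81   0.094] y [ 0.051 -0.078 -0.996] z [ 0.814  0.581 -0.004] 
q [-0.243  0.782 -0.088  1.829  0.306  0.528  0.051] F [-0.1 -0.3 -0.6] op 0.999
d [0.086  0.0527 0.0006] w [0.0055 0.0012 0.6748] rows by ang 3.535288036429379 dist 2.01853437771189
```

Call:
arm_command --deltas '[{"dx":0.022,"dy":0.006,"dz":0,"wx":0,"wy":0,"wz":0.17},{"dx":0.044,"dy":0.015,"dz":0,"wx":0,"wy":0,"wz":0.34},{"dx":0.066,"dy":0.03,"dz":0,"wx":0,"wy":0,"wz":0.51},{"dx":0.086,"dy":0.053,"dz":0.0006,"wx":0.005,"wy":0,"wz":0.675},{"dx":0.086,"dy":0.053,"dz":0.0006,"wx":0.005,"wy":0,"wz":0.675}]'

```text
clock: 2.6
tool_pos: [0.6207, 0.0279, 0.239]
eef_rot: [-0.544, 0.457, -0.185, 0.679]
contact_force: [-0.1, -1.3, -1.5]
opening: 1.002
```

Run:
```python
from h import *
show()
u=np.array([.58,-.8146,0]);a=np.radians(25)
y=-u*np.sin(a)-np.array([0,0,1])*np.cos(a); G=np.array([.5626,.1173,.03])
plan(G,y,u)
cv2.imwrite("pics/s1.png",np.hstack([cv2.resize(r.snapshot("scene")[130:260,220:380,::-1],(400,325)),cv2.resize(r.snapshot("top")[110:240,160:320,::-1],(400,325))]))
```

```text
t 2.6 tcp [0.6207 0.0279 0.239 ] grasp [0.5846 0.0778 0.1056] 
x [ 0.514 -0.748 -0.42 ] y [-0.246  0.34  -0.908] z [ 0.822  0.57  -0.009] 
q [ 0.225  1.006 -0.496  1.556  0.054  0.868  0.46 ] F [-0.1 -1.3 -1.5] op 1.002
d [-0.0086  0.0874  0.0047] w [ 0.004  -0.0188  0.0043] rows by ang 0.10314058582582644 dist 1.759494084104426
```

View pics/s1.png

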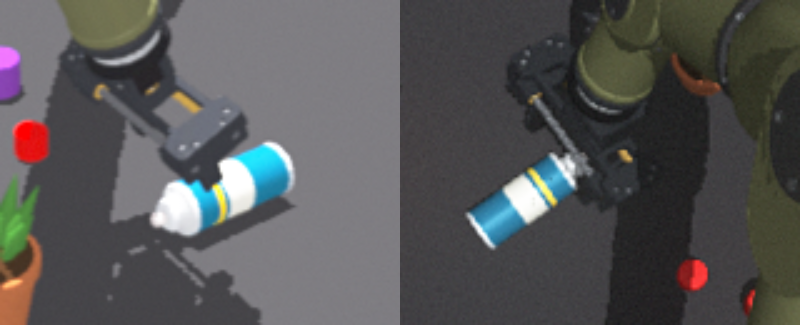

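The gripper straddles the can at the yellow band. Descending.

Call:
arm_command --deltas '[{"dx":-0.0086,"dy":0.03,"dz":0.0047,"wx":0.004,"wy":-0.019,"wz":0.004},{"dx":-0.0086,"dy":0.055,"dz":0.0047,"wx":0.004,"wy":-0.019,"wz":0.004},{"dx":-0.0086,"dy":0.075,"dz":0.0047,"wx":0.004,"wy":-0.019,"wz":0.004},{"dx":-0.0086,"dy":0.087,"dz":0.0047,"wx":0.004,"wy":-0.019,"wz":0.004},{"dx":-0.0086,"dy":0.087,"dz":0.0047,"wx":0.004,"wy":-0.019,"wz":0.004}]'

```text
clock: 3.2
tool_pos: [0.5968, 0.0768, 0.1694]
eef_rot: [-0.546, 0.446, -0.176, 0.687]
contact_force: [-0.0, 0.2, -0.6]
opening: 1.0
```

Run:
```python
from h import *
show()
```

```text
t 3.2 tcp [0.5968 0.0768 0.1694] grasp [0.5607 0.1271 0.0361] 
x [ 0.54  -0.729 -0.421] y [-0.246  0.342 -0.907] z [0.805 0.593 0.006] 
q [ 0.152  1.092 -0.487  1.638  0.074  0.682  0.439] F [-0.   0.2 -0.6] op 1.0
```

Call:
arm_command --deltas '[{"dx":0.0107,"dy":0.0016,"dz":-0.0043,"wx":0,"wy":0,"wz":0},{"dx":0.0107,"dy":0.0016,"dz":-0.0043,"wx":0,"wy":0,"wz":0},{"dx":0.0107,"dy":0.0016,"dz":-0.0043,"wx":0,"wy":0,"wz":0},{"dx":0.0107,"dy":0.0016,"dz":-0.0043,"wx":0,"wy":0,"wz":0},{"dx":0.0107,"dy":0.0016,"dz":-0.0043,"wx":0,"wy":0,"wz":0}]'

```text
clock: 3.7
tool_pos: [0.6002, 0.0641, 0.1634]
eef_rot: [-0.544, 0.447, -0.178, 0.687]
contact_force: [0.0, 0.1, -0.6]
opening: 1.002
```

Run:
```python
from h import *
show()
```

```text
t 3.7 tcp [0.6002 0.0641 0.1634] grasp [0.5646 0.1147 0.03  ] 
x [ 0.537 -0.731 -0.421] y [-0.242  0.344 -0.907] z [0.808 0.589 0.007] 
q [ 0.171  1.103 -0.484  1.629  0.08   0.685  0.452] F [ 0.   0.1 -0.6] op 1.002
```

Good. Closing with a 25 N grip.

Call:
arm_command --deltas '[{"dx":0,"dy":0,"dz":0,"wx":0,"wy":0,"wz":0},{"dx":0,"dy":0,"dz":0,"wx":0,"wy":0,"wz":0},{"dx":0,"dy":0,"dz":0,"wx":0,"wy":0,"wz":0},{"dx":0,"dy":0,"dz":0,"wx":0,"wy":0,"wz":0},{"dx":0,"dy":0,"dz":0,"wx":0,"wy":0,"wz":0}]' --claw -1 --grip_force 25

```text
clock: 4.2
tool_pos: [0.6002, 0.0642, 0.1631]
eef_rot: [-0.544, 0.447, -0.178, 0.687]
contact_force: [0.0, 0.4, -1.9]
opening: 0.586
```

Run:
```python
from h import *
show()
```

```text
t 4.2 tcp [0.6002 0.0642 0.1631] grasp [0.5645 0.1148 0.0297] 
x [ 0.537 -0.731 -0.421] y [-0.243  0.344 -0.907] z [0.808 0.589 0.007] 
q [ 0.17   1.104 -0.484  1.629  0.08   0.685  0.453] F [ 0.   0.4 -1.9] op 0.586
```

Call:
arm_command --deltas '[{"dx":-0.01,"dy":-0.022,"dz":0,"wx":0,"wy":0,"wz":0},{"dx":-0.025,"dy":-0.054,"dz":0,"wx":0,"wy":0,"wz":0},{"dx":-0.042,"dy":-0.09,"dz":0,"wx":0,"wy":0,"wz":0},{"dx":-0.058,"dy":-0.126,"dz":0,"wx":0,"wy":0,"wz":0},{"dx":-0.063,"dy":-0.136,"dz":0,"wx":0,"wy":0,"wz":0}]'

```text
clock: 4.7
tool_pos: [0.6003, 0.0639, 0.3166]
eef_rot: [-0.544, 0.445, -0.179, 0.688]
contact_force: [1.2, -0.1, -3.3]
opening: 0.587
```

Run:
```python
from h import *
show()
cv2.imwrite("pics/s2.png",np.hstack([cv2.resize(r.snapshot("scene")[100:260,200:400,::-1],(400,320)),cv2.resize(r.snapshot("top")[90:250,140:340,::-1],(400,320))]))
```

```text
t 4.7 tcp [0.6003 0.0639 0.3166] grasp [0.5654 0.1146 0.1831] 
x [ 0.539 -0.731 -0.418] y [-0.237  0.345 -0.908] z [0.808 0.589 0.012] 
q [ 0.199  0.878 -0.539  1.599  0.013  0.918  0.421] F [ 1.2 -0.1 -3.3] op 0.587
```

View pics/s2.png

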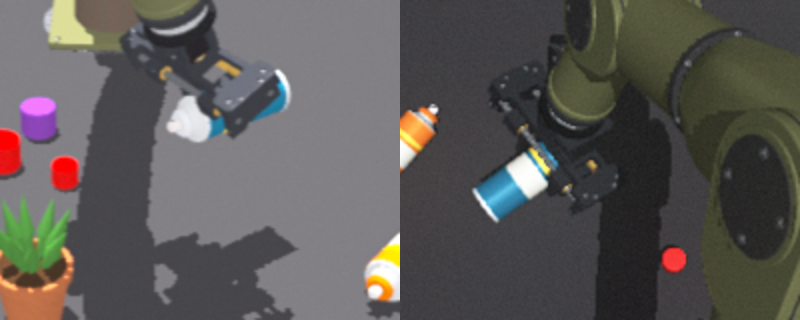

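```bash
cat >> h.py <<'E'
def pose(gp,tilt,head):
    a,b=np.radians([tilt,head]); h=np.array([np.cos(b),np.sin(b),0]); up=np.array([0,0,1.])
    plan(gp,h*np.sin(a)-up*np.cos(a),h*np.cos(a)+up*np.sin(a))
E
python3 - <<'E'
from h import *
pose([.563,.105,.19],10,-60)
E
```

```text
d [-0.0818  0.0149 -0.0023] w [ 0.0061  0.1377 -0.7726] rows by ang 4.111470957607125 dist 1.6631477046369514
```

Call:
arm_command --deltas '[{"dx":-0.016,"dy":0.001,"dz":0,"wx":0.001,"wy":0.028,"wz":-0.155},{"dx":-0.033,"dy":0.003,"dz":-0.001,"wx":0.002,"wy":0.055,"wz":-0.31},{"dx":-0.049,"dy":0.006,"dz":-0.001,"wx":0.004,"wy":0.083,"wz":-0.464},{"dx":-0.065,"dy":0.01,"dz":-0.002,"wx":0.005,"wy":0.11,"wz":-0.62},{"dx":-0.082,"dy":0.015,"dz":-0.002,"wx":0.006,"wy":0.138,"wz":-0.773}]'

```text
clock: 5.3
tool_pos: [0.5488, 0.127, 0.3319]
eef_rot: [0.643, -0.3, 0.405, -0.577]
contact_force: [-0.3, 0.1, -3.5]
opening: 0.583
```

Run:
```python
from h import *
show()
pose([.56,.10,.19],42,-66)
```

```text
t 5.3 tcp [0.5488 0.127  0.3319] grasp [0.5609 0.1041 0.1872] 
x [ 0.492 -0.853  0.176] y [ 0.083 -0.155 -0.984] z [ 0.867  0.499 -0.006] 
q [-0.339  0.702 -0.033  1.852  0.356  0.595 -0.139] F [-0.3  0.1 -3.5] op 0.583
d [-0.0735  0.02    0.0066] w [-0.0515  0.1228 -0.7074] rows by ang 3.7709801865898913 dist 1.5300554074443806
```

Call:
arm_command --deltas '[{"dx":-0.015,"dy":0.001,"dz":0.001,"wx":-0.01,"wy":0.025,"wz":-0.141},{"dx":-0.03,"dy":0.004,"dz":0.003,"wx":-0.02,"wy":0.05,"wz":-0.283},{"dx":-0.045,"dy":0.008,"dz":0.004,"wx":-0.03,"wy":0.074,"wz":-0.424},{"dx":-0.06,"dy":0.014,"dz":0.005,"wx":-0.04,"wy":0.098,"wz":-0.566},{"dx":-0.0735,"dy":0.02,"dz":0.0066,"wx":-0.05,"wy":0.123,"wz":-0.707}]'

```text
clock: 5.8
tool_pos: [0.5199, 0.1914, 0.2993]
eef_rot: [0.691, -0.146, 0.572, -0.417]
contact_force: [-0.5, -0.1, -4.3]
opening: 0.581
```

Run:
```python
from h import *
show()
pose([.56,.10,.15],65,-70)
```

```text
t 5.8 tcp [0.5199 0.1914 0.2993] grasp [0.5603 0.1017 0.1901] 
x [ 0.303 -0.678  0.669] y [ 0.275 -0.61  -0.743] z [0.912 0.41  0.001] 
q [-0.908  0.888  0.494  1.91   0.633  0.615 -0.696] F [-0.5 -0.1 -4.3] op 0.581
d [-0.0829  0.0427  0.0088] w [-0.0763  0.0542 -0.5106] rows by ang 2.71952942617242 dist 1.8734974910833035
```

Call:
arm_command --deltas '[{"dx":-0.018,"dy":0.008,"dz":0.002,"wx":-0.015,"wy":0.011,"wz":-0.102},{"dx":-0.036,"dy":0.016,"dz":0.004,"wx":-0.03,"wy":0.022,"wz":-0.204},{"dx":-0.053,"dy":0.024,"dz":0.005,"wx":-0.046,"wy":0.033,"wz":-0.306},{"dx":-0.07,"dy":0.034,"dz":0.007,"wx":-0.06,"wy":0.043,"wz":-0.41},{"dx":-0.083,"dy":0.0427,"dz":0.0088,"wx":-0.076,"wy":0.054,"wz":-0.51}]'

```text
clock: 6.3
tool_pos: [0.5147, 0.2256, 0.2106]
eef_rot: [0.707, -0.031, 0.652, -0.272]
contact_force: [0.5, 0.3, -3.1]
opening: 0.583
```

Run:
```python
from h import *
show()
cv2.imwrite("pics/s3.png",np.hstack([cv2.resize(r.snapshot("scene")[80:240,200:400,::-1],(400,320),interpolation=2),cv2.resize(r.snapshot("top")[90:250,140:340,::-1],(400,320))]))
```

```text
t 6.3 tcp [0.5147 0.2256 0.2106] grasp [0.5602 0.1006 0.1481] 
x [ 0.148 -0.399  0.905] y [ 0.31  -0.85  -0.425] z [ 0.939  0.343 -0.002] 
q [-1.085  1.216  0.648  1.816  0.645  0.778 -0.922] F [ 0.5  0.3 -3.1] op 0.583
```

View pics/s3.png

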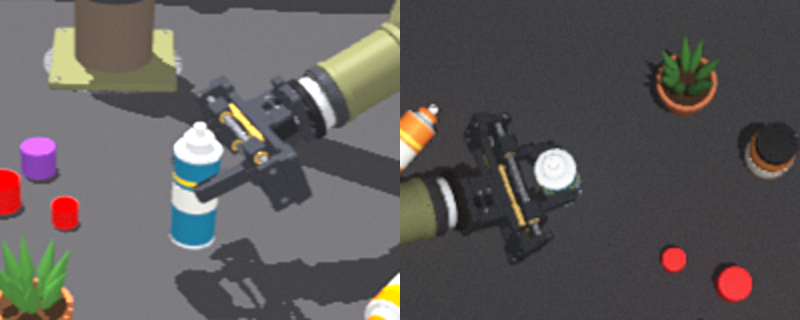

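The can is upright in the grip. Lowering it onto the worktop.

Call:
arm_command --deltas '[{"dx":-0.012,"dy":0.0056,"dz":0,"wx":0,"wy":0,"wz":0},{"dx":-0.024,"dy":0.0112,"dz":0,"wx":0,"wy":0,"wz":0},{"dx":-0.035,"dy":0.0165,"dz":0,"wx":0,"wy":0,"wz":0},{"dx":-0.042,"dy":0.0197,"dz":0,"wx":0,"wy":0,"wz":0},{"dx":-0.045,"dy":0.021,"dz":0,"wx":0,"wy":0,"wz":0}]'

```text
clock: 6.9
tool_pos: [0.5158, 0.2248, 0.1638]
eef_rot: [0.706, -0.033, 0.653, -0.272]
contact_force: [-0.1, -0.4, -3.0]
opening: 0.588
```

Call:
arm_command --deltas '[{"dx":-0.001,"dy":0.0005,"dz":0,"wx":0,"wy":0,"wz":0},{"dx":-0.002,"dy":0.001,"dz":0,"wx":0,"wy":0,"wz":0},{"dx":-0.003,"dy":0.0014,"dz":0,"wx":0,"wy":0,"wz":0},{"dx":-0.003,"dy":0.0014,"dz":0,"wx":0,"wy":0,"wz":0},{"dx":-0.003,"dy":0.0014,"dz":0,"wx":0,"wy":0,"wz":0}]'

```text
clock: 7.4
tool_pos: [0.5159, 0.225, 0.1616]
eef_rot: [0.705, -0.033, 0.654, -0.272]
contact_force: [0.1, -0.4, -2.3]
opening: 0.583
```

Run:
```python
from h import *
show()
```

```text
t 7.4 tcp [0.5159 0.225  0.1616] grasp [0.5614 0.1002 0.0988] 
x [ 0.144 -0.403  0.904] y [ 0.309 -0.85  -0.427] z [0.94  0.341 0.003] 
q [-1.076  1.302  0.629  1.79   0.63   0.741 -0.972] F [ 0.1 -0.4 -2.3] op 0.583
```

Call:
arm_command --deltas '[{"dx":-0.001,"dy":0.0005,"dz":0,"wx":0,"wy":0,"wz":0},{"dx":-0.002,"dy":0.001,"dz":0,"wx":0,"wy":0,"wz":0},{"dx":-0.003,"dy":0.0014,"dz":0,"wx":0,"wy":0,"wz":0},{"dx":-0.004,"dy":0.0019,"dz":0,"wx":0,"wy":0,"wz":0},{"dx":-0.004,"dy":0.0019,"dz":0,"wx":0,"wy":0,"wz":0}]'

```text
clock: 7.9
tool_pos: [0.5159, 0.225, 0.1567]
eef_rot: [0.706, -0.033, 0.653, -0.272]
contact_force: [0.5, -0.1, -2.2]
opening: 0.579
```

Call:
arm_command --deltas '[{"dx":-0.001,"dy":0.0005,"dz":0,"wx":0,"wy":0,"wz":0},{"dx":-0.002,"dy":0.001,"dz":0,"wx":0,"wy":0,"wz":0},{"dx":-0.002,"dy":0.001,"dz":0,"wx":0,"wy":0,"wz":0},{"dx":-0.002,"dy":0.001,"dz":0,"wx":0,"wy":0,"wz":0},{"dx":-0.002,"dy":0.001,"dz":0,"wx":0,"wy":0,"wz":0}]'

```text
clock: 8.4
tool_pos: [0.5159, 0.2249, 0.1547]
eef_rot: [0.706, -0.033, 0.653, -0.272]
contact_force: [-0.3, -0.4, -2.7]
opening: 0.582
```

Run:
```python
from h import *
show()
cv2.imwrite("pics/s4.png",np.hstack([cv2.resize(r.snapshot("scene")[110:230,240:360,::-1],(400,400),interpolation=2),cv2.resize(r.snapshot("top")[120:220,170:270,::-1],(400,400))]))
```

```text
t 8.4 tcp [0.5159 0.2249 0.1547] grasp [0.5614 0.1    0.0919] 
x [ 0.144 -0.402  0.904] y [ 0.309 -0.85  -0.427] z [0.94  0.341 0.002] 
q [-1.075  1.314  0.627  1.785  0.628  0.737 -0.978] F [-0.3 -0.4 -2.7] op 0.582
```

View pics/s4.png

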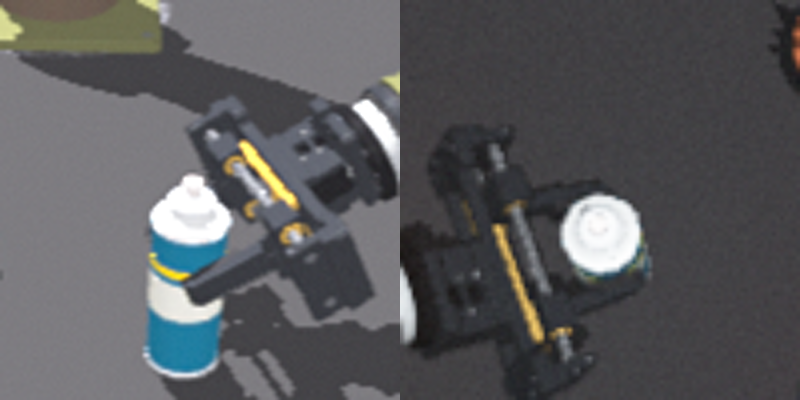

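Call:
arm_command --deltas '[{"dx":-0.001,"dy":0.0005,"dz":0,"wx":0,"wy":0,"wz":0},{"dx":-0.002,"dy":0.001,"dz":0,"wx":0,"wy":0,"wz":0},{"dx":-0.002,"dy":0.001,"dz":0,"wx":0,"wy":0,"wz":0},{"dx":-0.002,"dy":0.001,"dz":0,"wx":0,"wy":0,"wz":0},{"dx":-0.002,"dy":0.001,"dz":0,"wx":0,"wy":0,"wz":0}]'

```text
clock: 9.0
tool_pos: [0.516, 0.2249, 0.1525]
eef_rot: [0.706, -0.033, 0.653, -0.272]
contact_force: [-0.0, 0.2, -1.2]
opening: 0.577
```

Call:
arm_command --deltas '[{"dx":-0.001,"dy":0.0005,"dz":0,"wx":0,"wy":0,"wz":0},{"dx":-0.002,"dy":0.001,"dz":0,"wx":0,"wy":0,"wz":0},{"dx":-0.002,"dy":0.001,"dz":0,"wx":0,"wy":0,"wz":0},{"dx":-0.002,"dy":0.001,"dz":0,"wx":0,"wy":0,"wz":0},{"dx":-0.002,"dy":0.001,"dz":0,"wx":0,"wy":0,"wz":0}]'

```text
clock: 9.5
tool_pos: [0.5163, 0.2243, 0.1519]
eef_rot: [0.705, -0.032, 0.654, -0.271]
contact_force: [-1.7, 2.6, 6.7]
opening: 0.584
```

Call:
arm_command --deltas '[{"dx":0.001,"dy":-0.0005,"dz":0,"wx":0,"wy":0,"wz":0},{"dx":0.001,"dy":-0.0005,"dz":0,"wx":0,"wy":0,"wz":0},{"dx":0.001,"dy":-0.0005,"dz":0,"wx":0,"wy":0,"wz":0},{"dx":0.001,"dy":-0.0005,"dz":0,"wx":0,"wy":0,"wz":0},{"dx":0.001,"dy":-0.0005,"dz":0,"wx":0,"wy":0,"wz":0}]'

```text
clock: 10.0
tool_pos: [0.5162, 0.2246, 0.1521]
eef_rot: [0.705, -0.032, 0.654, -0.271]
contact_force: [-1.3, 1.9, 5.8]
opening: 0.582
```

Run:
```python
from h import *
show()
```

```text
t 10.0 tcp [0.5162 0.2246 0.1521] grasp [0.5617 0.0995 0.0896] 
x [ 0.143 -0.401  0.905] y [ 0.309 -0.851 -0.425] z [0.94  0.34  0.003] 
q [-1.074  1.319  0.627  1.783  0.628  0.736 -0.981] F [-1.3  1.9  5.8] op 0.582
```

Call:
arm_command --deltas '[{"dx":0,"dy":0,"dz":0,"wx":0,"wy":0,"wz":0},{"dx":0,"dy":0,"dz":0,"wx":0,"wy":0,"wz":0},{"dx":0,"dy":0,"dz":0,"wx":0,"wy":0,"wz":0},{"dx":0,"dy":0,"dz":0,"wx":0,"wy":0,"wz":0},{"dx":0,"dy":0,"dz":0,"wx":0,"wy":0,"wz":0}]' --claw 1

```text
clock: 10.5
tool_pos: [0.5159, 0.2248, 0.1512]
eef_rot: [0.706, -0.033, 0.653, -0.272]
contact_force: [-0.1, 0.8, 0.0]
opening: 0.993
```

Run:
```python
from h import *
show()
cv2.imwrite("pics/s5.png",np.hstack([cv2.resize(r.snapshot("scene")[110:230,240:360,::-1],(400,400),interpolation=2),cv2.resize(r.snapshot("top")[120:220,170:270,::-1],(400,400))]))
```

```text
t 10.5 tcp [0.5159 0.2248 0.1512] grasp [0.5613 0.0999 0.0883] 
x [ 0.144 -0.403  0.904] y [ 0.309 -0.85  -0.428] z [0.94  0.341 0.002] 
q [-1.074  1.32   0.625  1.783  0.627  0.735 -0.981] F [-0.1  0.8  0. ] op 0.993
```

View pics/s5.png

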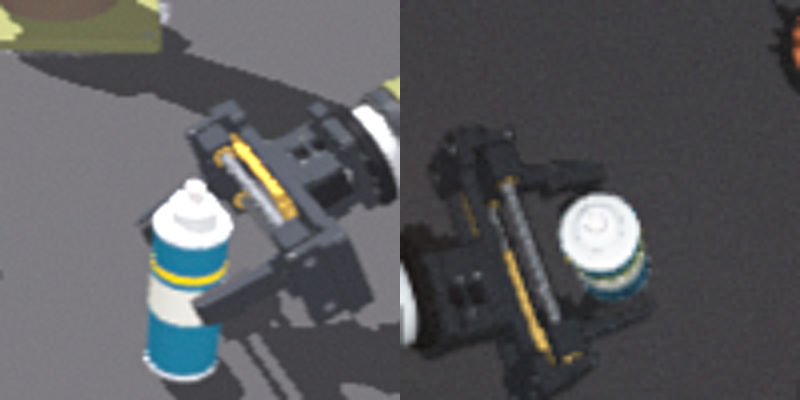

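The can stands free between the open fingers. Backing straight out along the tool axis.

Call:
arm_command --deltas '[{"dx":0,"dy":-0.015,"dz":0,"wx":0,"wy":0,"wz":0},{"dx":0,"dy":-0.04,"dz":0,"wx":0,"wy":0,"wz":0},{"dx":0,"dy":-0.07,"dz":0,"wx":0,"wy":0,"wz":0},{"dx":0,"dy":-0.1,"dz":0,"wx":0,"wy":0,"wz":0},{"dx":0,"dy":-0.12,"dz":0,"wx":0,"wy":0,"wz":0}]'

```text
clock: 11.1
tool_pos: [0.4783, 0.3288, 0.2032]
eef_rot: [0.705, -0.033, 0.653, -0.273]
contact_force: [0.1, 0.6, -0.9]
opening: 0.998
```

Run:
```python
from h import *
show()
S=r.snapshot("scene");T=r.snapshot("top")
cv2.imwrite("pics/s6s.png",S[:,:,::-1]);cv2.imwrite("pics/s6t.png",T[:,:,::-1])
cv2.imwrite("pics/s6.png",np.hstack([cv2.resize(S[100:240,220:360,::-1],(400,400),interpolation=2),cv2.resize(T[120:220,170:270,::-1],(400,400))]))
```

```text
t 11.1 tcp [0.4783 0.3288 0.2032] grasp [0.5239 0.2041 0.1402] 
x [ 0.144 -0.404  0.903] y [ 0.311 -0.848 -0.429] z [0.939 0.343 0.003] 
q [-1.19   1.216  0.564  1.675  0.524  0.996 -0.898] F [ 0.1  0.6 -0.9] op 0.998
```

View pics/s6.png

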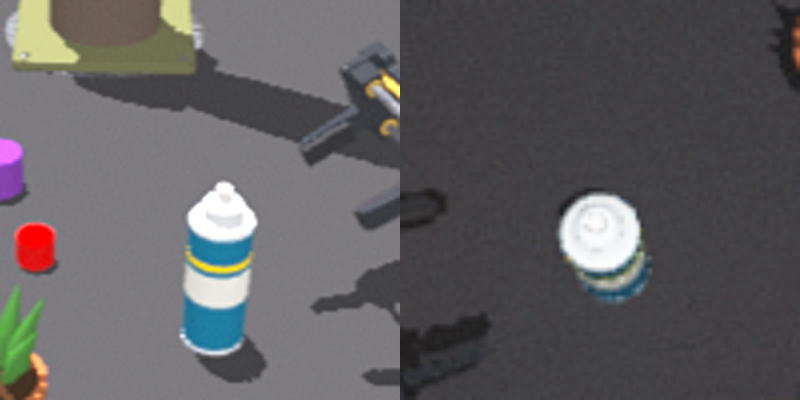

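The can stands upright and free, at top pixel ~(220,178). Measuring its axis in both views.

```bash
cat > canloc.py <<'E'
from h import *
def loc(S,T,show=True):
    g=T[155:215,195:250].astype(int); 
    m=((g.min(2)>150)).astype(np.uint8); k,l,s,c=cv2.connectedComponentsWithStats(m);i=1+np.argmax(s[1:,4])
    ct=max(cv2.findContours((l==i).astype(np.uint8),0,1)[0],key=cv2.contourArea); h=cv2.convexHull(ct)
    (x,y),rr=cv2.minEnclosingCircle(ct); e=cv2.fitEllipse(h)
    print("top circ",x+195,y+155,rr,"ell",e[0][0]+195,e[0][1]+155,e[1]); 
    print(onplane("top",x+195,y+155,.12),onplane("top",e[0][0]+195,e[0][1]+155,.12))
    hs=cv2.cvtColor(S[150:235,270:320],cv2.COLOR_RGB2HSV); m=cv2.inRange(hs,np.array([90,150,60]),np.array([106,255,255]))
    for row in range(0,85,4):
        xs=np.nonzero(m[row])[0]
        if len(xs)>5: print(row+150,xs.min()+270,xs.max()+270,(xs.min()+xs.max())/2+270)
E
python3 - <<'E'
from canloc import *
S=cv2.imread("pics/s6s.png")[:,:,::-1].copy();T=cv2.imread("pics/s6t.png")[:,:,::-1].copy()
loc(S,T)
for z in(0.02,.06,.11): print([proj(n,np.array([.561,.1,z])).round(1) for n in C])
E
```

```text
top circ 219.5 177.5 10.12432861328125 ell 219.55018043518066 177.7038803100586 (18.853681564331055, 20.01622772216797)
[0.56342927 0.09807677 0.12      ] [0.56286628 0.09794184 0.12      ]
186 287 307 297.0
190 290 304 297.0
210 285 304 294.5
214 285 304 294.5
218 286 303 294.5
[array([295.5, 209.7]), array([221.9, 185.7])]
[array([296.6, 196.5]), array([220.7, 183. ])]
[array([298.1, 179.3]), array([219.1, 179.2])]
```

Run:
```python
from h import *
for nm,u,v,z in(("purple",292.8,261.6,.04),("small",276.5,219.4,.03),("jar",328,161,.09),("mug",396,199,.092),("plantpot",284,134,.075)): print(nm,onplane("top",u,v,z).round(3))
show()
cap=[.4212,-.1428]
from ik import ik
import numpy as np
s=r.get_state()
for hd in(-120,-90,-60,-30,0,30,60,90):
    q,e=ik([*cap,.03],0,np.radians(hd),np.array(s["q"])); print(hd,e.round(3),q.round(2))
    q,e=ik([.563,.098,.15],0,np.radians(hd),np.array(s["q"])); print("   can",hd,e.round(3),q.round(2))
```

```text
purple [ 0.338 -0.1    0.04 ]
small [ 0.458 -0.058  0.03 ]
jar [ 0.613 -0.202  0.09 ]
mug [ 0.502 -0.382  0.092]
plantpot [ 0.698 -0.083  0.075]
t 11.2 tcp [0.4783 0.3298 0.2031] grasp [0.5244 0.2054 0.1398] 
x [ 0.145 -0.406  0.902] y [ 0.313 -0.846 -0.431] z [0.939 0.345 0.004] 
q [-1.191  1.216  0.563  1.674  0.525  0.994 -0.898] F [ 0.2  0.3 -0.2] op 1.003
-120 0.039 [ 0.13  0.98  0.04  2.18 -0.99  0.05  0.62]
   can -120 0.0 [-0.28  0.77  0.05  1.85 -0.07  0.52 -0.72]
-90 0.0 [ 0.35  0.99 -0.06  2.14  1.33  0.05 -1.01]
   can -90 0.0 [-0.19  0.78 -0.1   1.83  0.14  0.54 -0.39]
-60 0.0 [ 0.35  0.99 -0.06  2.14  1.33  0.05 -0.49]
   can -60 0.0 [-0.1   0.8  -0.24  1.81  0.33  0.57 -0.03]
-30 0.0 [ 0.35  0.99 -0.06  2.15  1.34  0.05  0.03]
   can -30 0.0 [-0.03  0.82 -0.37  1.8   0.48  0.62  0.35]
0 0.0 [ 0.36  0.99 -0.08  2.14  1.36  0.06  0.53]
   can 0 0.0 [ 0.03  0.85 -0.49  1.78  0.61  0.67  0.76]
30 0.0 [ 0.39  0.99 -0.13  2.13  1.4   0.11  1.01]
   can 30 0.0 [ 0.09  0.89 -0.6   1.76  0.72  0.73  1.19]
60 0.0 [ 0.41  1.   -0.17  2.13  1.42  0.15  1.51]
   can 60 0.0 [ 0.13  0.92 -0.7   1.75  0.81  0.79  1.64]
90 0.054 [ 0.11  0.99  0.05  2.13  4.13  0.05 -0.85]
   can 90 0.0 [ 0.17  0.96 -0.79  1.73  0.88  0.85  2.11]
```

Run:
```python
from h import *
pose([.46,.17,.28],25,-70)
```

```text
d [ 0.225  -0.0171 -0.0712] w [-0.0071 -0.001   0.8773] rows by ang 4.596086292138183 dist 4.73287468710128
```

Call:
arm_command --deltas '[{"dx":0.045,"dy":-0.01,"dz":-0.014,"wx":0,"wy":0,"wz":0.175},{"dx":0.09,"dy":-0.018,"dz":-0.028,"wx":0,"wy":0,"wz":0.35},{"dx":0.135,"dy":-0.02,"dz":-0.042,"wx":0,"wy":0,"wz":0.525},{"dx":0.18,"dy":-0.02,"dz":-0.056,"wx":0,"wy":0,"wz":0.7},{"dx":0.225,"dy":-0.017,"dz":-0.07,"wx":-0.007,"wy":0,"wz":0.877}]'

```text
clock: 11.7
tool_pos: [0.4396, 0.2247, 0.4142]
eef_rot: [0.653, -0.273, 0.522, -0.476]
contact_force: [1.3, -0.4, -0.3]
opening: 1.0
```

Run:
```python
from h import *
show()
pose([.43,-.05,.20],0,-70)
```

```text
t 11.7 tcp [0.4396 0.2247 0.4142] grasp [0.4603 0.1661 0.281 ] 
x [ 0.306 -0.853  0.423] y [ 0.141 -0.399 -0.906] z [ 0.942  0.337 -0.002] 
q [-0.902  0.565  0.328  1.94   0.343  0.813 -0.524] F [ 1.3 -0.4 -0.3] op 1.0
d [ 0.203   0.1691 -0.1014] w [ 0.0037 -0.0068  0.5561] rows by ang 2.913414255620069 dist 5.660294806647149
```

Call:
arm_command --deltas '[{"dx":0.203,"dy":0.169,"dz":-0.101,"wx":0.004,"wy":-0.007,"wz":0.556},{"dx":0.203,"dy":0.169,"dz":-0.101,"wx":0.004,"wy":-0.007,"wz":0.556},{"dx":0.203,"dy":0.169,"dz":-0.101,"wx":0.004,"wy":-0.007,"wz":0.556},{"dx":0.203,"dy":0.169,"dz":-0.101,"wx":0.004,"wy":-0.007,"wz":0.556},{"dx":0.203,"dy":0.169,"dz":-0.101,"wx":0.004,"wy":-0.007,"wz":0.556}]'

```text
clock: 12.2
tool_pos: [0.4323, 0.0029, 0.359]
eef_rot: [0.579, -0.406, 0.407, -0.578]
contact_force: [0.6, 0.1, 0.2]
opening: 1.003
```

Run:
```python
from h import *
show()
pose([.4212,-.1428,.10],0,-70)
```

```text
t 12.2 tcp [0.4323 0.0029 0.359 ] grasp [0.4325 0.0025 0.212 ] 
x [ 0.339 -0.941  0.003] y [ 0.001 -0.003 -1.   ] z [0.941 0.339 0.   ] 
q [-0.078  0.531 -0.054  2.177  0.072  0.434  0.155] F [0.6 0.1 0.2] op 1.003
d [ 0.133   0.1124 -0.0598] w [-0.     -0.0041  0.0035] rows by ang 0.028204701084476928 dist 3.681786508683658
```

Call:
arm_command --deltas '[{"dx":0.04,"dy":0.02,"dz":-0.018,"wx":0,"wy":0,"wz":0},{"dx":0.08,"dy":0.045,"dz":-0.036,"wx":0,"wy":0,"wz":0},{"dx":0.115,"dy":0.07,"dz":-0.05,"wx":0,"wy":0,"wz":0},{"dx":0.133,"dy":0.09,"dz":-0.06,"wx":0,"wy":-0.004,"wz":0.003},{"dx":0.133,"dy":0.11,"dz":-0.06,"wx":0,"wy":-0.004,"wz":0.003}]'

```text
clock: 12.7
tool_pos: [0.4205, -0.144, 0.2488]
eef_rot: [0.58, -0.407, 0.407, -0.577]
contact_force: [0.5, 0.0, -0.2]
opening: 1.001
```

Run:
```python
from h import *
show()
S=r.snapshot("scene");T=r.snapshot("top")
cv2.imwrite("pics/s7.png",np.hstack([cv2.resize(S[100:260,150:310,::-1],(400,400),interpolation=2),cv2.resize(T[160:290,230:360,::-1],(400,400))]))
pose([.4212,-.1428,.031],0,-70)
```

```text
t 12.7 tcp [ 0.4205 -0.144   0.2488] grasp [ 0.4202 -0.1446  0.1018] 
x [ 0.337 -0.941  0.003] y [-0.002 -0.004 -1.   ] z [ 0.941  0.337 -0.003] 
q [ 0.246  0.772 -0.034  2.226  0.191  0.148  0.376] F [ 0.5  0.  -0.2] op 1.001
d [0.0021 0.07   0.    ] w [ 0.0067  0.0004 -0.0009] rows by ang 0.03539710031322671 dist 1.4006852095014828
```

View pics/s7.png

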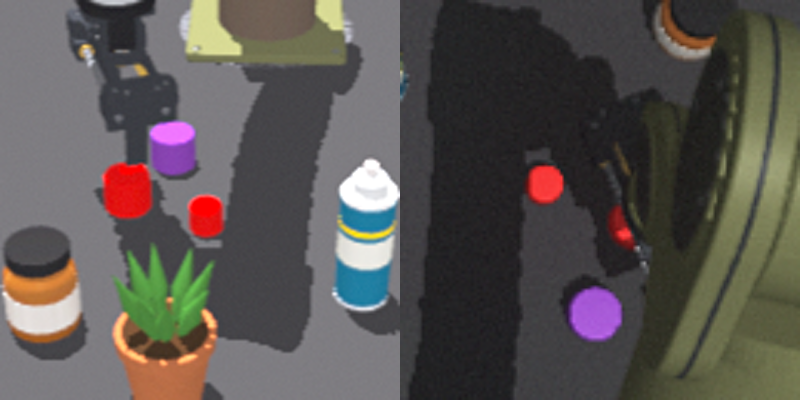

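Call:
arm_command --deltas '[{"dx":0.002,"dy":0.02,"dz":0,"wx":0.006,"wy":0,"wz":0},{"dx":0.002,"dy":0.04,"dz":0,"wx":0.006,"wy":0,"wz":0},{"dx":0.002,"dy":0.055,"dz":0,"wx":0.006,"wy":0,"wz":0},{"dx":0.002,"dy":0.066,"dz":0,"wx":0.006,"wy":0,"wz":0},{"dx":0.002,"dy":0.07,"dz":0,"wx":0.006,"wy":0,"wz":0}]'

```text
clock: 13.3
tool_pos: [0.4272, -0.1431, 0.1922]
eef_rot: [0.581, -0.406, 0.403, -0.579]
contact_force: [-0.2, 0.5, -0.4]
opening: 1.001
```

Run:
```python
from h import *
show()
S=r.snapshot("scene")
cv2.imwrite("pics/s8.png",cv2.resize(S[100:220,150:270,::-1],(500,500),interpolation=2))
```

```text
t 13.3 tcp [ 0.4272 -0.1431  0.1922] grasp [ 0.4265 -0.1432  0.0452] 
x [ 0.346 -0.938 -0.001] y [-0.005 -0.001 -1.   ] z [ 0.938  0.346 -0.005] 
q [ 0.246  0.899 -0.041  2.219  0.873  0.044 -0.299] F [-0.2  0.5 -0.4] op 1.001
```

View pics/s8.png

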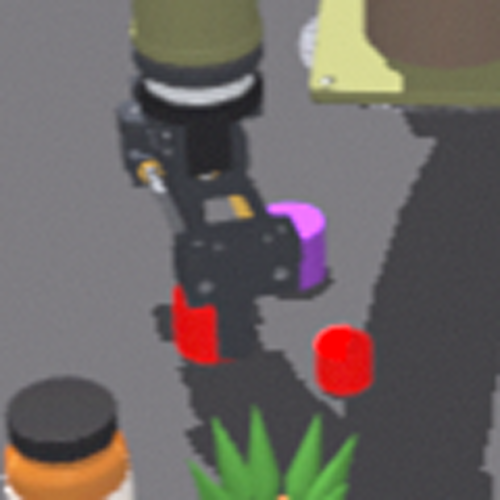

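Run:
```python
from h import *
pose([.4212,-.1428,.031],0,-70)
```

```text
d [-0.0023  0.014  -0.0054] w [ 0.0063  0.0063 -0.0013] rows by ang 0.047210171323689695 dist 0.30265436139632873
```

Call:
arm_command --deltas '[{"dx":-0.002,"dy":0.003,"dz":-0.0054,"wx":0.006,"wy":0.006,"wz":0},{"dx":-0.002,"dy":0.006,"dz":-0.0054,"wx":0.006,"wy":0.006,"wz":0},{"dx":-0.002,"dy":0.008,"dz":-0.0054,"wx":0.006,"wy":0.006,"wz":0},{"dx":-0.002,"dy":0.01,"dz":-0.0054,"wx":0.006,"wy":0.006,"wz":0},{"dx":-0.002,"dy":0.01,"dz":-0.0054,"wx":0.006,"wy":0.006,"wz":0}]'

```text
clock: 13.85
tool_pos: [0.4212, -0.1433, 0.1824]
eef_rot: [-0.579, 0.406, -0.405, 0.58]
contact_force: [-0.9, -0.1, 0.2]
opening: 0.999
```

Run:
```python
from h import *
show()
pose([.4212,-.1428,.031],0,-70)
```

```text
t 13.85 tcp [ 0.4212 -0.1433  0.1824] grasp [ 0.4212 -0.1431  0.0354] 
x [ 0.342 -0.94  -0.001] y [-0.     0.001 -1.   ] z [0.94  0.342 0.   ] 
q [ 0.322  0.921 -0.157  2.234  1.621  0.123 -1.046] F [-0.9 -0.1  0.2] op 0.999
d [-0.0004  0.0044  0.0002] w [-0.0006 -0.0004 -0.0018] rows by ang 0.01000391660550715 dist 0.08935348280361352
```

Call:
arm_command --deltas '[{"dx":0,"dy":0.002,"dz":0,"wx":0,"wy":0,"wz":0},{"dx":0,"dy":0.0044,"dz":0,"wx":0,"wy":0,"wz":0},{"dx":0,"dy":0.0044,"dz":0,"wx":0,"wy":0,"wz":0},{"dx":0,"dy":0.0044,"dz":0,"wx":0,"wy":0,"wz":0},{"dx":0,"dy":0.0044,"dz":0,"wx":0,"wy":0,"wz":0}]'

```text
clock: 14.35
tool_pos: [0.4216, -0.143, 0.1777]
eef_rot: [-0.579, 0.406, -0.405, 0.58]
contact_force: [1.0, -0.2, 0.3]
opening: 1.004
```

Call:
arm_command --deltas '[{"dx":0,"dy":0,"dz":0,"wx":0,"wy":0,"wz":0},{"dx":0,"dy":0,"dz":0,"wx":0,"wy":0,"wz":0},{"dx":0,"dy":0,"dz":0,"wx":0,"wy":0,"wz":0},{"dx":0,"dy":0,"dz":0,"wx":0,"wy":0,"wz":0},{"dx":0,"dy":0,"dz":0,"wx":0,"wy":0,"wz":0}]' --claw -1 --grip_force 20

```text
clock: 14.85
tool_pos: [0.4216, -0.1431, 0.1776]
eef_rot: [-0.579, 0.406, -0.405, 0.58]
contact_force: [0.1, -0.2, -0.1]
opening: 0.573
```

Run:
```python
from h import *
show()
S=r.snapshot("scene")
cv2.imwrite("pics/s9.png",cv2.resize(S[100:220,150:270,::-1],(500,500),interpolation=2))
```

```text
t 14.85 tcp [ 0.4216 -0.1431  0.1776] grasp [ 0.4216 -0.1428  0.0306] 
x [ 0.342 -0.94  -0.001] y [ 0.     0.002 -1.   ] z [0.94  0.342 0.001] 
q [ 0.342  0.933 -0.19   2.231  1.659  0.152 -1.084] F [ 0.1 -0.2 -0.1] op 0.573
```

View pics/s9.png

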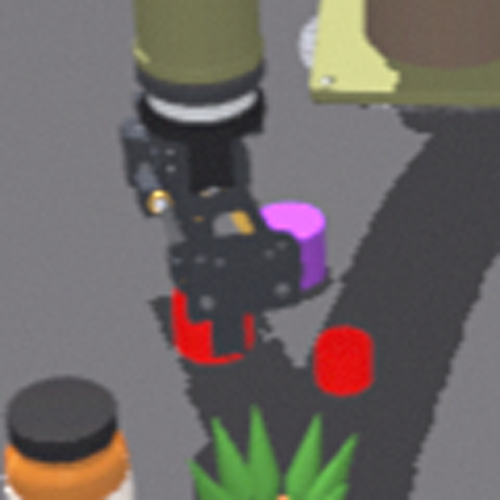

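Call:
arm_command --deltas '[{"dx":0,"dy":-0.03,"dz":0,"wx":0,"wy":0,"wz":0},{"dx":0,"dy":-0.07,"dz":0,"wx":0,"wy":0,"wz":0},{"dx":0,"dy":-0.11,"dz":0,"wx":0,"wy":0,"wz":0},{"dx":0,"dy":-0.15,"dz":0,"wx":0,"wy":0,"wz":0},{"dx":0,"dy":-0.19,"dz":0,"wx":0,"wy":0,"wz":0}]'

```text
clock: 15.4
tool_pos: [0.4208, -0.1433, 0.3618]
eef_rot: [-0.579, 0.407, -0.404, 0.58]
contact_force: [1.5, -1.1, -0.9]
opening: 0.561
```

Run:
```python
from h import *
show()
pose([.5628,.098,.22],0,-70)
S=r.snapshot("scene")
cv2.imwrite("pics/s10.png",cv2.resize(S[70:230,150:350,::-1],(500,400),interpolation=2))
```

```text
t 15.4 tcp [ 0.4208 -0.1433  0.3618] grasp [ 0.4204 -0.1428  0.2148] 
x [ 0.342 -0.94  -0.004] y [-0.002  0.003 -1.   ] z [ 0.94   0.342 -0.001] 
q [ 0.689  0.618 -0.727  2.119  0.68   0.654 -0.161] F [ 1.5 -1.1 -0.9] op 0.561
d [-0.1782 -0.0048  0.216 ] w [ 0.0014  0.     -0.0049] rows by ang 0.026622126034465482 dist 5.601048242741715
```

View pics/s10.png

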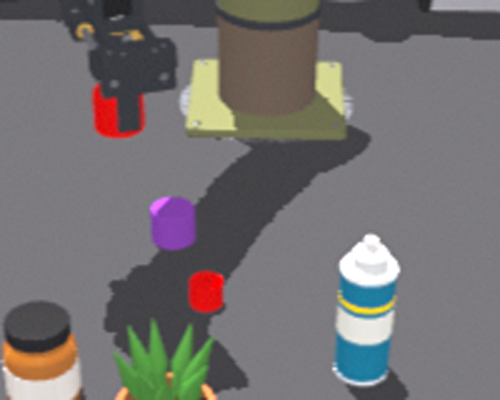

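The cap is held. Carrying it above the can.

Call:
arm_command --deltas '[{"dx":-0.03,"dy":-0.01,"dz":0.036,"wx":0,"wy":0,"wz":0},{"dx":-0.058,"dy":-0.01,"dz":0.07,"wx":0,"wy":0,"wz":0},{"dx":-0.087,"dy":-0.01,"dz":0.105,"wx":0,"wy":0,"wz":0},{"dx":-0.115,"dy":-0.01,"dz":0.14,"wx":0,"wy":0,"wz":0},{"dx":-0.14,"dy":-0.01,"dz":0.17,"wx":0,"wy":0,"wz":0}]'

```text
clock: 15.95
tool_pos: [0.5342, 0.0483, 0.3704]
eef_rot: [-0.579, 0.406, -0.405, 0.58]
contact_force: [0.6, -0.8, -0.2]
opening: 0.557
```

Run:
```python
from h import *
show()
pose([.5628,.098,.21],0,-70)
```

```text
t 15.95 tcp [0.5342 0.0483 0.3704] grasp [0.5342 0.0485 0.2234] 
x [ 0.342 -0.94  -0.002] y [ 0.     0.002 -1.   ] z [0.94  0.342 0.001] 
q [ 0.246  0.701 -0.711  1.855  0.613  0.817 -0.435] F [ 0.6 -0.8 -0.2] op 0.557
d [-0.0369  0.0135  0.0439] w [-0.0011  0.0006 -0.0021] rows by ang 0.01254796844117482 dist 1.178322966274065
```

Call:
arm_command --deltas '[{"dx":-0.018,"dy":0.005,"dz":0.022,"wx":-0.001,"wy":0,"wz":-0.002},{"dx":-0.03,"dy":0.01,"dz":0.036,"wx":-0.001,"wy":0,"wz":-0.002},{"dx":-0.037,"dy":0.0135,"dz":0.044,"wx":-0.001,"wy":0,"wz":-0.002},{"dx":-0.037,"dy":0.0135,"dz":0.044,"wx":-0.001,"wy":0,"wz":-0.002},{"dx":-0.037,"dy":0.0135,"dz":0.044,"wx":-0.001,"wy":0,"wz":-0.002}]'

```text
clock: 16.45
tool_pos: [0.5618, 0.095, 0.3568]
eef_rot: [0.58, -0.406, 0.406, -0.578]
contact_force: [0.7, 0.3, -0.2]
opening: 0.558
```

Run:
```python
from h import *
show()
S=r.snapshot("scene");T=r.snapshot("top")
cv2.imwrite("pics/s11s.png",S[:,:,::-1]);cv2.imwrite("pics/s11t.png",T[:,:,::-1])
cv2.imwrite("pics/s11.png",np.hstack([cv2.resize(S[100:220,240:360,::-1],(400,400),interpolation=2),cv2.resize(T[110:230,160:280,::-1],(400,400))]))
for n,im in(("scene",S),("top",T)):
    h=cv2.cvtColor(im,cv2.COLOR_RGB2HSV)
    m=(cv2.inRange(h,np.array([0,120,90]),np.array([6,255,255]))|cv2.inRange(h,np.array([172,120,90]),np.array([180,255,255])))
    k,l,s,c=cv2.connectedComponentsWithStats(m)
    for i in range(1,k):
        if s[i,4]>30: print(n,s[i],c[i])
g=st()[1]+st()[2][:,1]*.147
for dz in(-.0306,.0094): print([proj(n,g+[0,0,dz]).round(1) for n in C])
```

```text
t 16.45 tcp [0.5618 0.095  0.3568] grasp [0.5616 0.0948 0.2098] 
x [ 0.341 -0.94   0.001] y [-0.001 -0.002 -1.   ] z [ 0.94   0.341 -0.002] 
q [ 0.144  0.756 -0.688  1.769  0.621  0.849 -0.49 ] F [ 0.7  0.3 -0.2] op 0.558
scene [286 134  21  27 343] [293.81341108 147.82507289]
scene [225 178  15  17 210] [231.96666667 185.96190476]
[array([297.7, 154. ]), array([218.9, 173. ])]
[array([299. , 138.5]), array([217.4, 169.2])]
```

View pics/s11.png

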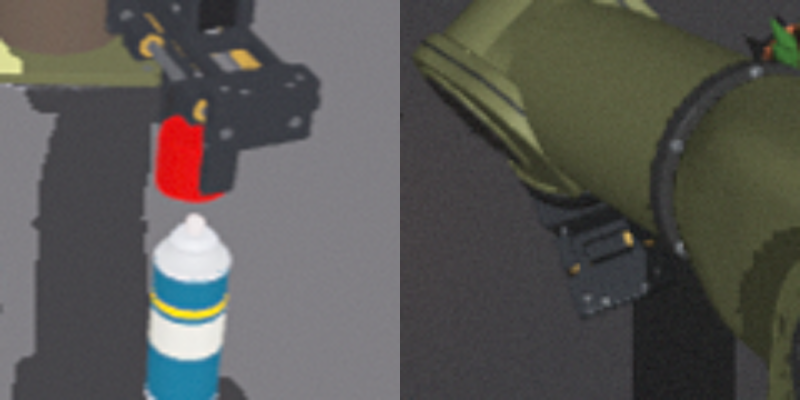

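Call:
arm_command --deltas '[{"dx":-0.0025,"dy":0.005,"dz":0.0017,"wx":0,"wy":0,"wz":0},{"dx":-0.0025,"dy":0.015,"dz":0.0017,"wx":0,"wy":0,"wz":0},{"dx":-0.0025,"dy":0.025,"dz":0.0017,"wx":0,"wy":0,"wz":0},{"dx":-0.0025,"dy":0.03,"dz":0.0017,"wx":0,"wy":0,"wz":0},{"dx":-0.0025,"dy":0.03,"dz":0.0017,"wx":0,"wy":0,"wz":0}]'

```text
clock: 17.05
tool_pos: [0.5626, 0.0987, 0.3258]
eef_rot: [0.58, -0.406, 0.405, -0.578]
contact_force: [0.3, 0.2, 0.1]
opening: 0.562
```

Run:
```python
from h import *
show()
S=r.snapshot("scene")
cv2.imwrite("pics/s12.png",cv2.resize(S[110:230,240:360,::-1],(500,500),interpolation=2))
pose([.5623,.0977,.165],0,-70)
```

```text
t 17.05 tcp [0.5626 0.0987 0.3258] grasp [0.5623 0.0986 0.1788] 
x [ 0.342 -0.94  -0.   ] y [-0.002 -0.001 -1.   ] z [ 0.94   0.342 -0.003] 
q [ 0.12   0.797 -0.657  1.79   0.662  0.791 -0.529] F [0.3 0.2 0.1] op 0.562
d [ 0.001   0.0145 -0.0009] w [ 0.0018 -0.0003 -0.0001] rows by ang 0.009389919682159732 dist 0.29048074454269657
```

View pics/s12.png

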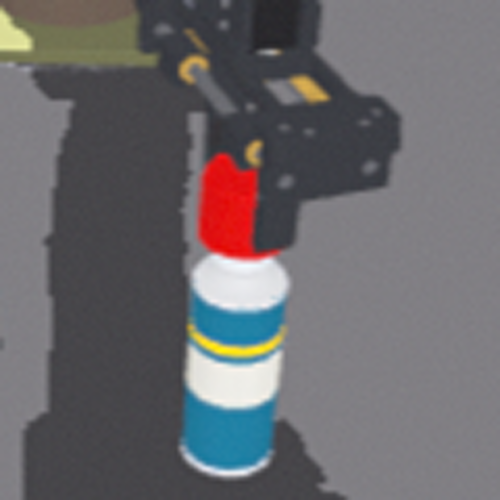

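Call:
arm_command --deltas '[{"dx":0.0006,"dy":0.004,"dz":-0.0005,"wx":0,"wy":0,"wz":0},{"dx":0.0006,"dy":0.008,"dz":-0.0005,"wx":0,"wy":0,"wz":0},{"dx":0.0006,"dy":0.012,"dz":-0.0005,"wx":0,"wy":0,"wz":0},{"dx":0.0006,"dy":0.015,"dz":-0.0005,"wx":0,"wy":0,"wz":0},{"dx":0.0006,"dy":0.015,"dz":-0.0005,"wx":0,"wy":0,"wz":0}]'

```text
clock: 17.6
tool_pos: [0.5626, 0.0982, 0.3116]
eef_rot: [0.579, -0.406, 0.405, -0.579]
contact_force: [0.3, -0.9, -0.3]
opening: 0.565
```

Run:
```python
from h import *
show()
```

```text
t 17.6 tcp [0.5626 0.0982 0.3116] grasp [0.5624 0.0982 0.1646] 
x [ 0.342 -0.94   0.   ] y [-0.001 -0.    -1.   ] z [ 0.94   0.342 -0.001] 
q [ 0.111  0.815 -0.641  1.802  0.683  0.761 -0.546] F [ 0.3 -0.9 -0.3] op 0.565
```

Call:
arm_command --deltas '[{"dx":0,"dy":0.001,"dz":0,"wx":0,"wy":0,"wz":0},{"dx":0,"dy":0.002,"dz":0,"wx":0,"wy":0,"wz":0},{"dx":0,"dy":0.003,"dz":0,"wx":0,"wy":0,"wz":0},{"dx":0,"dy":0.004,"dz":0,"wx":0,"wy":0,"wz":0},{"dx":0,"dy":0.005,"dz":0,"wx":0,"wy":0,"wz":0}]' --claw -1 --grip_force 35

```text
clock: 18.1
tool_pos: [0.563, 0.0987, 0.3077]
eef_rot: [-0.579, 0.405, -0.406, 0.58]
contact_force: [0.1, 1.0, 8.5]
opening: 0.56
```

Run:
```python
from h import *
show()
S=r.snapshot("scene")
cv2.imwrite("pics/s13.png",cv2.resize(S[110:230,240:360,::-1],(500,500),interpolation=2))
```

```text
t 18.1 tcp [0.563  0.0987 0.3077] grasp [0.5631 0.0988 0.1607] 
x [ 0.342 -0.94  -0.   ] y [ 0.001  0.001 -1.   ] z [0.94  0.342 0.001] 
q [ 0.108  0.82  -0.637  1.804  0.69   0.751 -0.552] F [0.1 1.  8.5] op 0.56
```

View pics/s13.png

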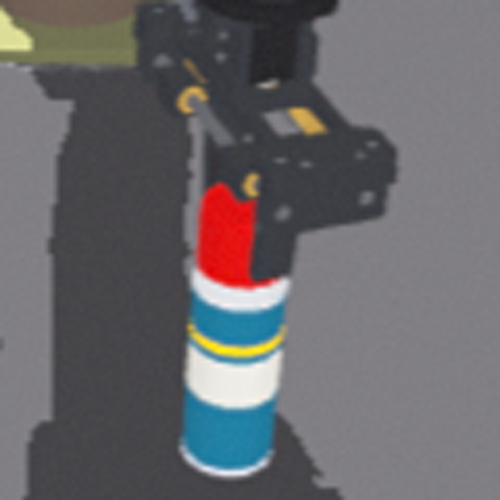

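Call:
arm_command --deltas '[{"dx":0,"dy":0.001,"dz":0,"wx":0,"wy":0,"wz":0},{"dx":0,"dy":0.002,"dz":0,"wx":0,"wy":0,"wz":0},{"dx":0,"dy":0.003,"dz":0,"wx":0,"wy":0,"wz":0},{"dx":0,"dy":0.003,"dz":0,"wx":0,"wy":0,"wz":0},{"dx":0,"dy":0.003,"dz":0,"wx":0,"wy":0,"wz":0}]'

```text
clock: 18.65
tool_pos: [0.563, 0.0989, 0.3056]
eef_rot: [-0.579, 0.405, -0.406, 0.58]
contact_force: [-1.8, 0.7, 9.0]
opening: 0.555
```

Run:
```python
from h import *
show()
```

```text
t 18.65 tcp [0.563  0.0989 0.3056] grasp [0.5633 0.099  0.1586] 
x [ 0.342 -0.94   0.   ] y [ 0.002  0.001 -1.   ] z [0.94  0.342 0.002] 
q [ 0.106  0.823 -0.634  1.806  0.694  0.746 -0.556] F [-1.8  0.7  9. ] op 0.555
```

Call:
arm_command --deltas '[{"dx":0,"dy":0.0007,"dz":0,"wx":0,"wy":0,"wz":0},{"dx":0,"dy":0.0014,"dz":0,"wx":0,"wy":0,"wz":0},{"dx":0,"dy":0.002,"dz":0,"wx":0,"wy":0,"wz":0},{"dx":0,"dy":0.0025,"dz":0,"wx":0,"wy":0,"wz":0},{"dx":0,"dy":0.0025,"dz":0,"wx":0,"wy":0,"wz":0}]'

```text
clock: 19.15
tool_pos: [0.5625, 0.0979, 0.3009]
eef_rot: [0.58, -0.406, 0.405, -0.579]
contact_force: [0.1, 0.5, -2.7]
opening: 0.555
```

Run:
```python
from h import *
show()
S=r.snapshot("scene")
cv2.imwrite("pics/s14.png",cv2.resize(S[110:230,240:360,::-1],(500,500),interpolation=2))
```

```text
t 19.15 tcp [0.5625 0.0979 0.3009] grasp [0.5622 0.0978 0.1539] 
x [ 0.341 -0.94   0.   ] y [-0.002 -0.001 -1.   ] z [ 0.94   0.341 -0.002] 
q [ 0.105  0.829 -0.629  1.809  0.698  0.741 -0.559] F [ 0.1  0.5 -2.7] op 0.555
```

View pics/s14.png

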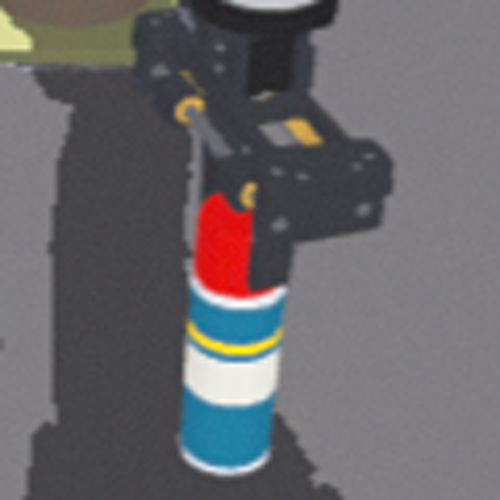

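The click came through: force fell from about 9 N to about 0 at the expected height. Now pressing down to the shoulder and building the hold force.

Call:
arm_command --deltas '[{"dx":0,"dy":0.0007,"dz":0,"wx":0,"wy":0,"wz":0},{"dx":0,"dy":0.0014,"dz":0,"wx":0,"wy":0,"wz":0},{"dx":0,"dy":0.002,"dz":0,"wx":0,"wy":0,"wz":0},{"dx":0,"dy":0.003,"dz":0,"wx":0,"wy":0,"wz":0},{"dx":0,"dy":0.003,"dz":0,"wx":0,"wy":0,"wz":0}]' --claw -1 --grip_force 55

```text
clock: 19.7
tool_pos: [0.5626, 0.0983, 0.3003]
eef_rot: [0.579, -0.405, 0.406, -0.579]
contact_force: [-4.1, -2.0, 12.4]
opening: 0.554
```

Run:
```python
from h import *
show()
```

```text
t 19.7 tcp [0.5626 0.0983 0.3003] grasp [0.5628 0.0981 0.1533] 
x [ 0.342 -0.94   0.002] y [ 0.001 -0.001 -1.   ] z [0.94  0.342 0.   ] 
q [ 0.103  0.83  -0.627  1.81   0.702  0.738 -0.562] F [-4.1 -2.  12.4] op 0.554
```

Call:
arm_command --deltas '[{"dx":0,"dy":0.0007,"dz":-0.0003,"wx":0,"wy":0,"wz":0},{"dx":0,"dy":0.0014,"dz":-0.0005,"wx":0,"wy":0,"wz":0},{"dx":0,"dy":0.002,"dz":-0.0005,"wx":0,"wy":0,"wz":0},{"dx":0,"dy":0.002,"dz":-0.0005,"wx":0,"wy":0,"wz":0},{"dx":0,"dy":0.002,"dz":-0.0005,"wx":0,"wy":0,"wz":0}]'

```text
clock: 20.2
tool_pos: [0.5623, 0.0983, 0.3001]
eef_rot: [-0.579, 0.405, -0.407, 0.579]
contact_force: [-5.8, -2.9, 26.8]
opening: 0.553
```

Run:
```python
from h import *
show()
S=r.snapshot("scene");T=r.snapshot("top")
cv2.imwrite("pics/s15.png",cv2.resize(S[110:230,240:360,::-1],(500,500),interpolation=2))
cv2.imwrite("pics/s15b.png",np.vstack([S[100:290,:,::-1],T[90:290,:,::-1]]))
```

```text
t 20.2 tcp [0.5623 0.0983 0.3001] grasp [0.5627 0.098  0.1531] 
x [ 0.341 -0.94   0.003] y [ 0.003 -0.002 -1.   ] z [0.94  0.341 0.002] 
q [ 0.102  0.829 -0.626  1.812  0.705  0.735 -0.566] F [-5.8 -2.9 26.8] op 0.553
```

View pics/s15.png

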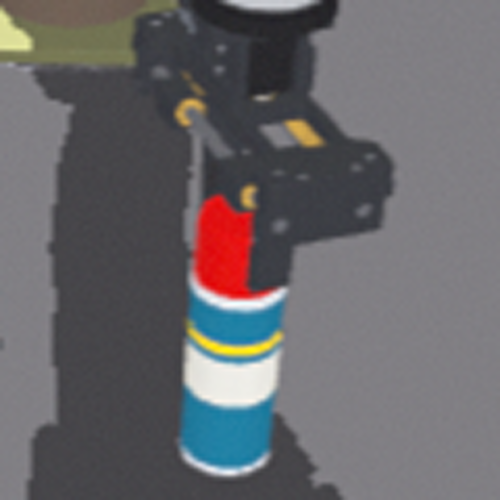

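View pics/s15b.png

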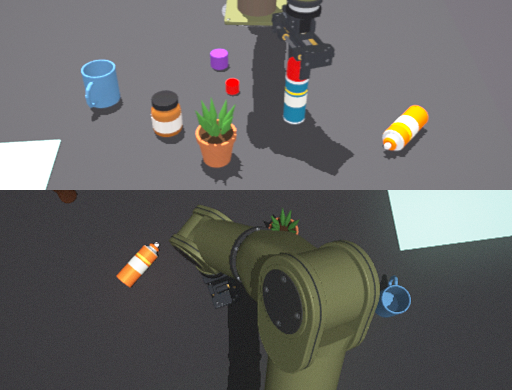

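Call:
arm_command --deltas '[{"dx":0,"dy":0,"dz":0,"wx":0,"wy":0,"wz":0},{"dx":0,"dy":0,"dz":0,"wx":0,"wy":0,"wz":0},{"dx":0,"dy":0,"dz":0,"wx":0,"wy":0,"wz":0},{"dx":0,"dy":0,"dz":0,"wx":0,"wy":0,"wz":0},{"dx":0,"dy":0,"dz":0,"wx":0,"wy":0,"wz":0}]'

```text
clock: 20.8
tool_pos: [0.5623, 0.0983, 0.3001]
eef_rot: [-0.579, 0.405, -0.407, 0.579]
contact_force: [-5.7, -3.2, 26.5]
opening: 0.551
```

Run:
```python
from h import *
show()
s=r.get_state()
if 18<s["contact_force"][2]<34: print(r.finish_job())
```

```text
t 20.8 tcp [0.5623 0.0983 0.3001] grasp [0.5627 0.098  0.1531] 
x [ 0.341 -0.94   0.003] y [ 0.003 -0.002 -1.   ] z [0.94  0.341 0.002] 
q [ 0.102  0.829 -0.626  1.812  0.705  0.735 -0.566] F [-5.7 -3.2 26.5] op 0.551
the job is handed in; nothing more can be done
None
```

The can is standing upright and was let go. The large red cap is clicked home on it, and the hand is still pushing the cap down. I handed the job in at 20.8 s.

**How it went:**
- I set the can down at about (0.563, 0.098), and the picture after I backed the hand away showed it standing free.
- While I pushed the cap on, resistance reached about 9 N and then fell to about zero. The cap then met the rigid shoulder with its mouth at about 122.5 mm, against the expected 122.6 mm.

**Last checks:**
- The hand still grips the cap and pushes down steadily with about 26.5 N.
- About 6.5 N of side force also remained. I shifted the hand 0.5 mm to reduce it, but it rose slightly instead.
- The last scene picture shows the can upright and the mug, jar and plant standing, with no sign of having been moved. I judged this by eye and did not re-measure their positions.
- The arm hid the can and cap from the top camera at the end, so the final fit rests on the scene view, the height and the force.

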